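Loaf tin from behind the canisters

ROBOT

A 6-joint arm with a two-finger parallel gripper is mounted at the origin on the work surface. World frame = base frame: x ahead of the robot, y to its left, z up, the work surface at z = 0. Lengths are in mm, angles in rad, forces in N, time in s.
With the tool pointing down it reaches from about 400 to 925 mm from the base axis. Payload 3.4 kg.
Tool frame: the origin (TCP) lies on the centre line of the jaws, within the pads' length; the fingertips stand 11 mm ahead of it and the grasp point (between the pads) lies 8 mm behind it; z points along the fingers, y is the direction in which the jaws open and shut (so a half turn about z gives the same grasp; the last joint's range is limited). The gripper opens to 85 mm and grips with 20 to 120 N. Pads are 22 mm wide; open, the fingers measure 114 mm over their backs; the gripper's body (76 mm by 85 mm) begins 54 mm behind the grasp point. The pads swing forward as they close: fully open they stand 13 mm farther back than shut.
Start: joints at [-1.341, 0.307, 1.506, -0, 1.328, -0.073], TCP at [171.986, -548.682, 242.305] pointing down, gripper open.
Joint ranges: [-3.12, 3.12], [-1.05, 2.28], [0.14, 2.33], [-1.42, 4.57], [0.1, 2.73], [-2.68, 2.68]. Speed limits (rad/s): [2.57, 2.57, 3.14, 3.14, 3.14, 3.14].

INTERFACE

Orientations are given as a unit quaternion [w, x, y, z].
In Python, from plant import monitor, grab_frame, calibration, bot gives the robot as it stands.
- The arm moves only by the shell command python3 -m pendant 'ROWS'. ROWS is text: rows parted by semicolons, each of 7 numbers parted by spaces: the shift along the tool's x, y, z in mm, then the turn, a rotation vector about the tool's x, y, z in degrees, then the closure in counts, from 0 (fully open) to 255 (shut). A call has 1 to 10 rows; each row shifts and turns the commanded pose from where the row before left it, along the tool's axes as they then stand; what a row does not reach is not made up. A row lasts 1/12 s, in which the tool goes at most 41.7 mm and 7.16 degrees, less where a joint would pass 70% of its speed; a pose out of reach is approached as far as the arm can. A call is refused whole if a number of a shift passes 41.7 or a number of a turn 7.16, either way. A call with a gripper value outside its range is refused whole. The fingers move at their own pace and stop on an object; the grip force is fixed at half the most. Time passes only in rows, so rows that do not move let the fingers close. It gives the time, the measured TCP pose, the force and the opening at its end, in the units of the state.
- monitor.state(): the state, without advancing time (a new reading comes with each control period).
- grab_frame(name): name is "scene" or "top" or "wrist"; returns the picture (400x640x3 uint8, blue, green, red); there is no depth.
- calibration(name): a dict with "K" (3x3 intrinsics, pixels), "cam_to_world" (4x4, takes a point from camera to world coordinates); the wrist camera has in their place "T_tool_cam" (4x4, takes a point from camera to tool coordinates, whose origin is the TCP and whose axes are the flange's). Camera axes: x right, y down, z forward; pixel columns grow to the right and rows downward; lengths in mm; the calibration is good to about 2 mm. A picture is of the moment at which its call begins: read the wrist's pose just before it. calibration takes no time and is no camera call.
- bot.finish_job(): hands the job in, once; it reports no verdict.
The state is a dict: "clock": time; "qpos": joint angles; "dq": joint speeds; "effort": joint torques, N m; "tool_pos": TCP position; "orientation": TCP orientation; "contact_force": force on the tool from outside, world axes, zero at the start; "torque": the same for the moment, N m; "finger_gap": opening from 0.0 (shut) to 1.0 (fully open).
Only numpy, scipy, OpenCV 4.12 (cv2) and the standard library are available. Lean on these libraries where they do the work, as an engineer would, in place of code of your own. Each camera call takes 0.05 s, during which the arm holds its last target.

TASK

The small loaf tin stands in the wooden crate behind a row of three canisters. Move all three canisters onto the wooden chopping board, then lift the loaf tin out and put it in the middle of the baking sheet, its long side along the sheet's long side, and after that stand each canister back in the crate exactly where it stood at the start. Keep everything upright, set things down rather than dropping them, and leave the mixing bowl, the bottle and the ramekin alone.

Things in the scene. Friction and masses are not known exactly. Their poses are not given: they have to be found in the camera images.
- shaker: Stainless-steel sugar shaker, a loose upright cylinder 55 mm across and 140 mm tall, about 0.35 kg; its screw cap (57 mm across, from 104 to 128 mm above the base, straight-sided) ends in a low perforated dome. Grip it across the cap. Origin: centre of its underside, z up. Starts in the front row of the crate.
- square_canister: Plain aluminium canister of square section, loose, 54 x 54 mm, 128 mm tall, about 0.35 kg; its flat lid is 56 x 56 mm and covers the top 28 mm. Origin: centre of its underside, z up, x and y square to its sides. Starts in the front row of the crate, turned up to about 7 degrees against the crate.
- jar: White ceramic jar with a flat wooden lid, loose, 62 mm across the body, 118 mm tall, about 0.4 kg; the lid is 58 mm across and is the top 22 mm; the lid does not come off. Origin: centre of its underside, z up. Starts in the front row of the crate.
- loaf_tin: Small steel loaf tin, loose, open at the top, 62 mm (its x) by 148 mm (its y) by 50 mm tall, walls 3 mm, about 0.28 kg. Origin: centre of its underside, z up. Starts in the crate behind the row of canisters, its long side along the row. It can be gripped across its 62 mm width.
- crate: Shallow wooden crate, fixed, 200 mm (its x) by 270 mm (its y), walls 8 mm thick. Above the table: floor 10 mm, front and back walls 35 mm, end boards 75 mm. Origin: centre of its underside, z up; its -x side is the front, facing the robot. The canisters stand in a row along its y at x about -50 mm, about 76 mm apart; the tin stands behind them at x about +25 mm.
- board: Wooden chopping board, pale, fixed, 240 mm (its x) by 170 mm (its y), 18 mm thick, flat. Origin: centre of its underside, z up. Lies on the table to the left or right of the crate; the side area for the canisters.
- sheet: Small aluminium baking sheet, fixed, 240 mm (its x, the long side) by 170 mm (its y); its floor is 3 mm above the table, its rim 19 mm. Origin: centre of its underside, z up. On the other side of the crate from the chopping board.
- bowl: Bystander: empty steel mixing bowl, 120 mm across, 55 mm tall, loose, beyond the crate to one side. Origin: centre of its underside.
- bottle: Bystander: amber glass syrup bottle, 60 mm across, 190 mm tall, loose, beyond the crate. Origin: centre of its underside.
- ramekin: Bystander: white ceramic ramekin, 76 mm across, 45 mm tall, loose, beyond the crate to the other side. Origin: centre of its underside.
Mind the look-alikes: they are no part of the job. What is shaped like the jar but orange is not meant. What is shaped like the loaf_tin but green or turquoise is not meant.

How it is judged (in metres and radians):
On the way, in this order (a step that is already met when the one before it is completed fails the run):
1. all three canisters stand on the chopping board, let go, while the loaf tin is still in its place in the crate (x of shaker in the frame of board between -0.12 and 0.12 m and y of shaker in the frame of board between -0.085 and 0.085 m and z of shaker in the frame of board between 0.012 and 0.024 m and angle between each of shaker, square_canister, jar's own z axis and vertical below 0.1 rad and linear speed of each of shaker, square_canister, jar below 0.03 m/s and contact force between the fingers and shaker below 0.1 N and x of square_canister in the frame of board between -0.12 and 0.12 m and y of square_canister in the frame of board between -0.085 and 0.085 m and z of square_canister in the frame of board between 0.012 and 0.024 m and contact force between the fingers and square_canister below 0.1 N and x of jar in the frame of board between -0.12 and 0.12 m and y of jar in the frame of board between -0.085 and 0.085 m and z of jar in the frame of board between 0.012 and 0.024 m and contact force between the fingers and jar below 0.1 N and distance of loaf_tin from where it was at the start of the episode below 0.04 m), for 0.2 s.
2. the loaf tin stands in the middle of the baking sheet, along it, let go, with the three canisters still on the board (horizontal distance between loaf_tin and sheet below 0.015 m and angle between the y axis of loaf_tin and the x axis of sheet, either way round below 0.17 rad and z of loaf_tin in the frame of sheet between -0.003 and 0.009 m and angle between each of loaf_tin, shaker, square_canister, jar's own z axis and vertical below 0.1 rad and linear speed of each of loaf_tin, shaker, square_canister, jar below 0.03 m/s and contact force between the fingers and loaf_tin below 0.1 N and x of shaker in the frame of board between -0.12 and 0.12 m and y of shaker in the frame of board between -0.085 and 0.085 m and z of shaker in the frame of board between 0.012 and 0.024 m and contact force between the fingers and shaker below 0.1 N and x of square_canister in the frame of board between -0.12 and 0.12 m and y of square_canister in the frame of board between -0.085 and 0.085 m and z of square_canister in the frame of board between 0.012 and 0.024 m and contact force between the fingers and square_canister below 0.1 N and x of jar in the frame of board between -0.12 and 0.12 m and y of jar in the frame of board between -0.085 and 0.085 m and z of jar in the frame of board between 0.012 and 0.024 m and contact force between the fingers and jar below 0.1 N), for 0.2 s.
At the end, for the whole second after the job is handed in: Loaf tin upright on the baking sheet, within 15 mm of its centre and 0.17 rad of its long side; shaker, square canister and jar each upright (0.1 rad) and within 15 mm of where it stood at the start; all released and at rest (under 0.03 m/s) (horizontal distance between loaf_tin and sheet below 0.015 m and angle between the y axis of loaf_tin and the x axis of sheet, either way round below 0.17 rad and z of loaf_tin in the frame of sheet between -0.003 and 0.009 m and angle between each of loaf_tin, shaker, square_canister, jar's own z axis and vertical below 0.1 rad and linear speed of each of loaf_tin, shaker, square_canister, jar below 0.03 m/s and contact force between the fingers and loaf_tin below 0.1 N and distance of each of shaker, square_canister, jar from where it was at the start of the episode below 0.015 m and contact force between the fingers and shaker below 0.1 N and contact force between the fingers and square_canister below 0.1 N and contact force between the fingers and jar below 0.1 N); the robot touches nothing.
It fails at once if the bowl, the bottle or the ramekin is moved by more than 20 mm (distance of any of bowl, bottle, ramekin from where it was at the start of the episode above 0.02 m).
It fails at once if a canister or the loaf tin is tipped by more than 0.5 rad (angle between any of shaker, square_canister, jar, loaf_tin's own z axis and vertical above 0.5 rad).
It fails at once if a canister or the loaf tin is dropped or thrown (faster than 0.7 m/s while not in the fingers, a fall of about 25 mm) ((linear speed of shaker above 0.7 m/s and contact force between the fingers and shaker below 0.05 N) or (linear speed of square_canister above 0.7 m/s and contact force between the fingers and square_canister below 0.05 N) or (linear speed of jar above 0.7 m/s and contact force between the fingers and jar below 0.05 N) or (linear speed of loaf_tin above 0.7 m/s and contact force between the fingers and loaf_tin below 0.05 N)).
It also fails if it takes over 141 s, if anything falls off the work surface, if the arm or the gripper's body presses on something with over 40 N, if the wrist force passes 120 N, or if a joint passes its speed limit or range.

## Working session

There is one attempt and no reset: what is moved stays moved. The work goes in short steps, Python scripts to look and compute and a shell command to move; the robot and the scene stay as the last step left them, time stands still between calls to the robot, and variables do not carry over. Pictures are saved under pics/ and viewed, and the job is handed in when it is done.

```bash
ls; mkdir -p pics; python3 - <<'E'
from plant import monitor, grab_frame, calibration, bot
import cv2
print(monitor.state())
for n in("scene","top","wrist"):
    print(n,calibration(n)); cv2.imwrite(f"pics/{n}0.png",grab_frame(n))
E
```

```text
pics
{'clock': 0.0, 'qpos': array([-1.34049388e+00,  3.07625422e-01,  1.50768974e+00,  2.10597231e-05,
        1.32840390e+00, -7.35060306e-02]), 'dq': array([ 1.00256833e-03, -1.01901880e-04,  7.09885278e-04,  1.62465756e-03,
        5.11076837e-04,  4.01503344e-06]), 'effort': array([ 1.71523239e-03, -4.57552671e+01, -2.51914680e+01,  2.07960256e-04,
        1.32918745e-02,  2.11280457e-05]), 'tool_pos': array([ 171.83885727, -548.006338  ,  241.34483199]), 'orientation': array([-1.06073774e-03,  9.88484545e-01,  1.51318122e-01, -7.30799033e-05]), 'contact_force': array([0.0029334 , 0.01988272, 0.4787061 ]), 'torque': array([0.0018525 , 0.03625626, 0.0184753 ]), 'finger_gap': 0.9918518536429034}
scene {'K': array([[474.08532362,   0.        , 322.25489144],
       [  0.        , 474.08532362, 192.16948726],
       [  0.        ,   0.        ,   1.        ]]), 'cam_to_world': array([[ 5.70543472e-01,  6.22612318e-01, -5.35568901e-01,
         1.17018522e+03],
       [ 8.21234116e-01, -4.26646793e-01,  3.78876023e-01,
        -4.05405994e+02],
       [ 7.39412538e-03, -6.55992695e-01
[... 477 characters left out ...]
+00],
       [ 1.53115550e-02, -9.55556617e-02, -9.95306321e-01,
         1.03305599e+03],
       [ 0.00000000e+00,  0.00000000e+00,  0.00000000e+00,
         1.00000000e+00]])}
wrist {'K': array([[356.49381056,   0.        , 321.42624676],
       [  0.        , 356.49381056, 198.78699732],
       [  0.        ,   0.        ,   1.        ]]), 'T_tool_cam': array([[-4.61125210e-05, -9.53864509e-01, -3.00237398e-01,
         7.64496646e+01],
       [ 9.99999964e-01, -1.23865397e-04,  2.39937754e-04,
         7.81128837e-02],
       [-2.66057132e-04, -3.00237376e-01,  9.53864480e-01,
        -1.31337097e+02],
       [ 0.00000000e+00,  0.00000000e+00,  0.00000000e+00,
         1.00000000e+00]])}
```

View pics/top0.png

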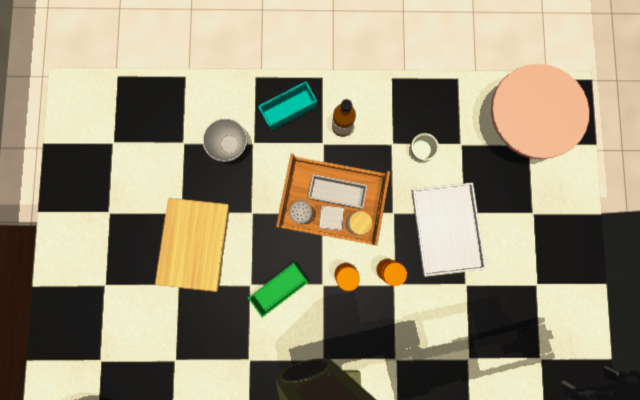

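View pics/scene0.png

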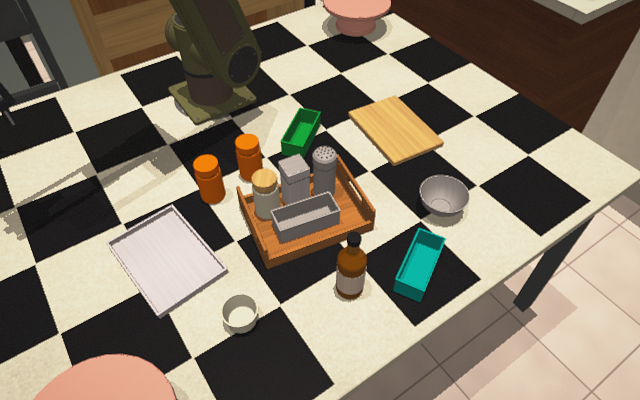

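The top view shows the crate at about (334,200), with the shaker (301,212), square canister (331,217) and jar (361,222), and the tin behind them at (338,192). The board is left at (193,245) and the sheet right at (448,229). Green and orange look-alikes stand in front of the crate. I'll enlarge it to measure.

```bash
cat > h.py <<'E'
import numpy as np, cv2
from plant import monitor, grab_frame, calibration, bot
def ray(n,u,v,z,st=None):
    c=calibration(n);K=c["K"]
    d=np.linalg.inv(K)@np.array([u,v,1.])
    if n=="wrist":
        T=tool(st)@c["T_tool_cam"]
    else: T=c["cam_to_world"]
    o=T[:3,3]; w=T[:3,:3]@d
    return o+w*(z-o[2])/w[2]
def tool(st):
    from scipy.spatial.transform import Rotation as R
    q=st["orientation"]; T=np.eye(4); T[:3,:3]=R.from_quat([q[1],q[2],q[3],q[0]]).as_matrix(); T[:3,3]=st["tool_pos"]; return T
def proj(n,p,st=None):
    c=calibration(n); T=tool(st)@c["T_tool_cam"] if n=="wrist" else c["cam_to_world"]
    q=np.linalg.inv(T)@np.append(p,1.); q=c["K"]@q[:3]; return q[:2]/q[2]
def crop(img,x0,y0,x1,y1,s,name):
    o=cv2.resize(img[y0:y1,x0:x1],None,fx=s,fy=s,interpolation=cv2.INTER_CUBIC); cv2.imwrite("pics/"+name+".png",o)
E
python3 - <<'E'
from h import *
i=cv2.imread("pics/top0.png"); crop(i,270,150,400,250,6,"topc0")
crop(i,140,180,500,300,2,"topb0")
j=cv2.imread("pics/scene0.png"); crop(j,230,130,380,270,4,"scenec0")
E
```

```text
(no output)
```

View pics/topc0.png

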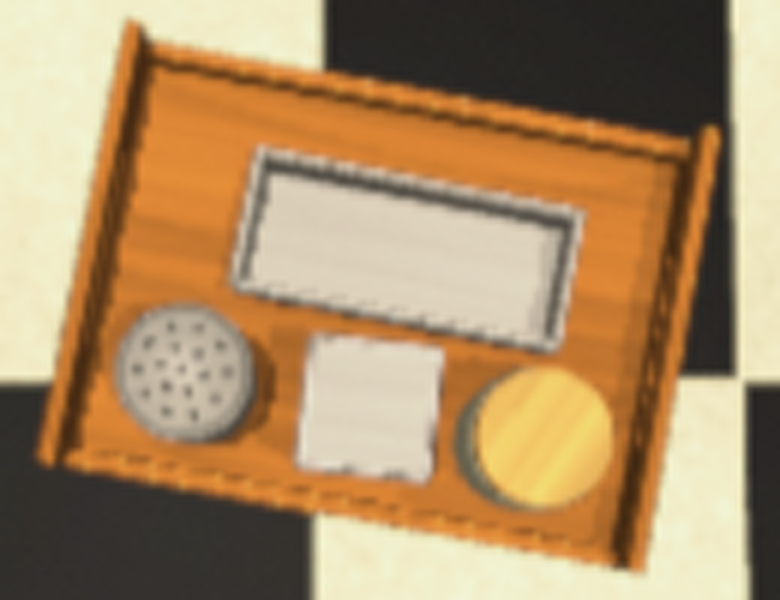

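View pics/scenec0.png

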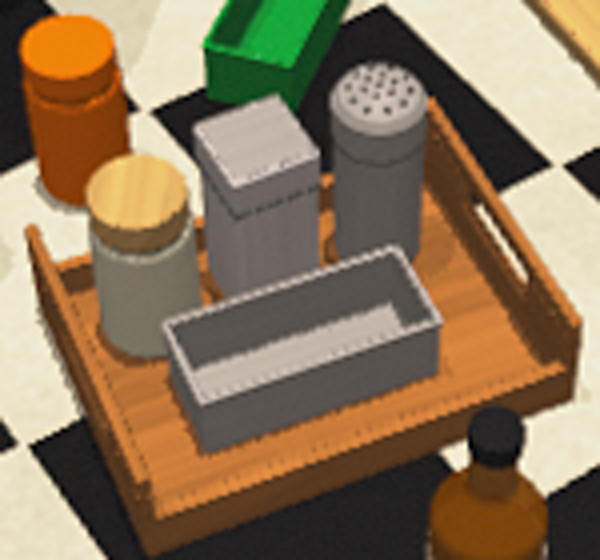

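The crop shows the shaker cap centred near (185,372), the square lid with corners about (312,335)-(432,480), and the jar lid near (544,437). The tin's rim runs from (258,148) to (558,352).

```bash
python3 - <<'E'
from h import *
f=lambda u,v:(270+(u+.5)/6-.5,150+(v+.5)/6-.5)
P=lambda u,v,z:ray("top",*f(u,v),z)[:2]
for nm,pts,z in [("crate",[(128,22),(40,462),(640,572),(718,128)],75),("sq",[(312,335),(443,347),(432,480),(298,468)],138),("tin",[(258,148),(584,210),(558,352),(235,292)],60)]:
    q=np.array([P(*p,z) for p in pts]); d=np.roll(q,-1,0)-q
    print(nm,q.mean(0).round(1),np.linalg.norm(d,axis=1).round(1),np.degrees(np.arctan2(d[:,1],d[:,0])).round(1))
for nm,p,r,z in [("shaker",(185,372),70,138),("jar",(544,437),70,128)]:
    print(nm,P(*p,z).round(1),np.linalg.norm(P(p[0]+r,p[1],z)-P(p[0]-r,p[1],z)).round(1))
i=cv2.imread("pics/top0.png"); hsv=cv2.cvtColor(i,cv2.COLOR_BGR2HSV)
for nm,lo,hi,roi,z in [("board",(10,60,120),(30,255,255),(140,180,250,310),18),("sheet",(115,5,140),(179,40,255),(405,175,490,285),19)]:
    m=cv2.inRange(hsv,lo,hi); M=np.zeros_like(m); x0,y0,x1,y1=roi; M[y0:y1,x0:x1]=m[y0:y1,x0:x1]
    cs,_=cv2.findContours(M,cv2.RETR_EXTERNAL,cv2.CHAIN_APPROX_SIMPLE)
    c=max(cs,key=cv2.contourArea); r=cv2.boxPoints(cv2.minAreaRect(c)); print(nm,r.round(1).tolist())
    q=np.array([ray("top",*p,z)[:2] for p in r]); d=np.roll(q,-1,0)-q
    print(nm,q.mean(0).round(1),np.linalg.norm(d,axis=1).round(1),np.degrees(np.arctan2(d[:,1],d[:,0])).round(1))
print(hsv[230,448],hsv[190,420])
E
```

```text
crate [564.3 -27.3] [198.3 265.6 199.1 266.3] [ 169.5 -100.3  -10.7   79.9]
sq [512.  -20.8] [53.9 54.5 54.8 54.6] [-95.1 175.1  85.   -5.9]
tin [585.3 -39.9] [149.   65.  146.6  65.7] [-100.7  169.2   79.6   -8.7]
shaker [526.3  55.4] 57.2
jar [500.2 -92.5] 58.0
board [[152.60000610351562, 287.8999938964844], [163.89999389648438, 195.89999389648438], [230.89999389648438, 204.10000610351562], [219.60000610351562, 296.1000061035156]]
board [439.3 359.2] [251.5 187.3 251.5 182.9] [ -4.4 -96.8 174.6  83.1]Traceback (most recent call last):
  File "<stdin>", line 13, in <module>
ValueError: max() iterable argument is empty
```

View pics/topb0.png

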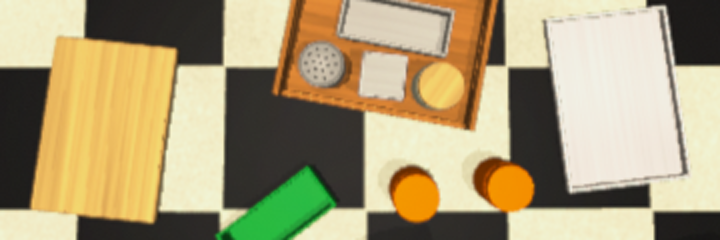

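```bash
python3 - <<'E'
from h import *
f=lambda u,v:(140+(u+.5)/2-.5,180+(v+.5)/2-.5)
for nm,pts,z in [("board",[(57,37),(177,48),(155,222),(31,209)],18),("sheet",[(545,20),(666,7),(687,175),(570,192)],19)]:
    q=np.array([ray("top",*f(*p),z)[:2] for p in pts]); d=np.roll(q,-1,0)-q
    print(nm,q.round(),q.mean(0).round(1),np.linalg.norm(d,axis=1).round(1),np.degrees(np.arctan2(d[:,1],d[:,0])).round(1))
# scene cross-check
j=cv2.imread("pics/scene0.png"); crop(j,90,180,240,330,4,"scenes0")
for p in [(526.3,55.4,138),(500.2,-92.5,128),(512,-20.8,138),(585,-40,60)]: print(proj("scene",p).round(1))
E
```

```text
board [[569. 429.]
 [554. 263.]
 [317. 286.]
 [335. 454.]] [443.9 358. ] [167.  238.2 169.  235.8] [-95.1 174.4  84.   -6.1]
sheet [[ 595. -251.]
 [ 614. -423.]
 [ 380. -443.]
 [ 357. -281.]] [ 486.4 -349.6] [172.8 234.6 164.4 239.6] [ -83.7 -175.    98.     7. ]
[324.5 154.5]
[264.2 177. ]
[293.7 164.1]
[304.9 209.7]
```

```bash
python3 - <<'E'
from h import *
i=cv2.imread("pics/top0.png"); crop(i,405,175,495,285,5,"sheetc0")
E
```

```text
(no output)
```

View pics/sheetc0.png

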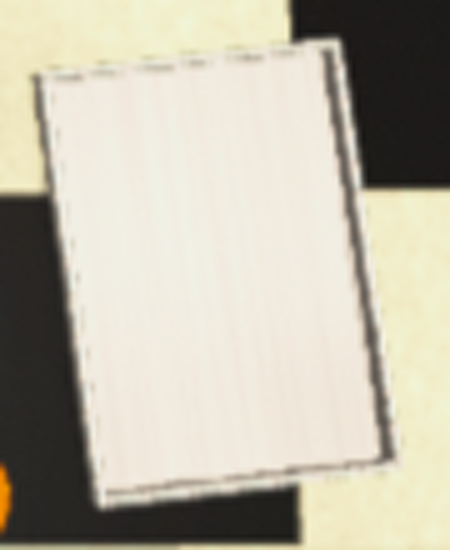

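View pics/scenes0.png

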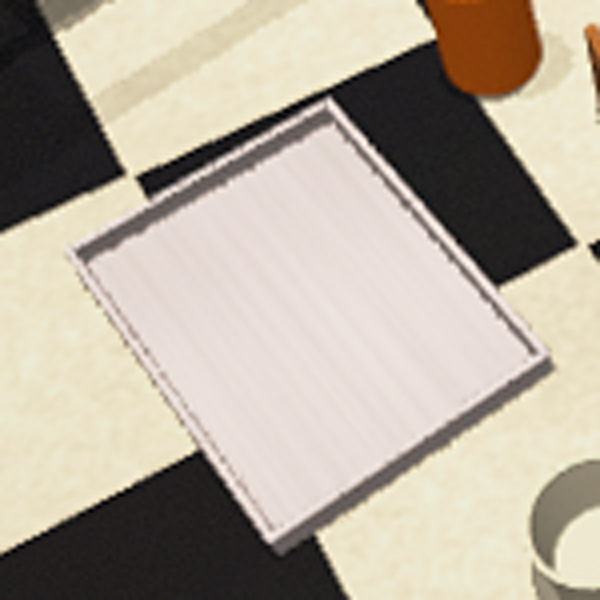

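Sheet rim corners: in the top crop (37,75), (340,40), (397,462), (100,505). In the scene crop: (330,98), (548,355), (277,545), (72,250).

```bash
python3 - <<'E'
from h import *
f=lambda u,v:(405+(u+.5)/5-.5,175+(v+.5)/5-.5)
g=lambda u,v:(90+(u+.5)/4-.5,180+(v+.5)/4-.5)
for nm,q in [("top",[ray("top",*f(*p),19)[:2] for p in [(37,75),(340,40),(397,462),(100,505)]]),("scene",[ray("scene",*g(*p),19)[:2] for p in [(330,98),(548,355),(277,545),(72,250)]])]:
    q=np.array(q); d=np.roll(q,-1,0)-q
    print(nm,q.round(),q.mean(0).round(1),np.linalg.norm(d,axis=1).round(1),np.degrees(np.arctan2(d[:,1],d[:,0])).round(1))
g=lambda u,v:(230+(u+.5)/4-.5,130+(v+.5)/4-.5)
print("sc tin",np.mean([ray("scene",*g(*p),60)[:2] for p in [(165,325),(395,248),(440,322),(205,403)]],0))
print("sc sq",np.mean([ray("scene",*g(*p),138)[:2] for p in [(195,130),(277,97),(320,152),(235,188)]],0))
print("sc jar",ray("scene",*g(137,187),128)[:2]) 
E
```

```text
top [[ 595. -251.]
 [ 616. -423.]
 [ 381. -446.]
 [ 357. -280.]] [ 487.3 -349.7] [173.3 236.  166.9 239.6] [ -83.2 -174.4   98.     7.1]
scene [[ 359. -280.]
 [ 598. -255.]
 [ 620. -420.]
 [ 381. -446.]] [ 489.6 -350.5] [240.2 166.9 240.4 167.7] [   6.   -82.2 -173.8   97.7]
sc tin [587.30063509 -40.2673289 ]
sc sq [514.41881427 -21.88276207]
sc jar [498.1908344  -92.27798429]
```

```bash
cat >> h.py <<'E'
def plan(x,y,z,yawy=None):
    """delta in tool axes to target; yawy: desired tool-y heading deg"""
    st=monitor.state(); T=tool(st); d=T[:3,:3].T@(np.array([x,y,z])-T[:3,3])
    ty=np.degrees(np.arctan2(T[1,1],T[0,1])); tz=T[:3,2]
    print("t",round(st["clock"],2),"pos",T[:3,3].round(1),"yaw_y",round(ty,2),"tilt",round(np.degrees(np.arccos(-tz[2])),2),"gap",round(st["finger_gap"],3),"F",st["contact_force"].round(1))
    print("delta tool",d.round(1),"norm",round(np.linalg.norm(d),1), "n",np.ceil(np.linalg.norm(d)/41))
    if yawy is not None: print("turn tool z",round((ty-yawy+90)%180-90,2))
E
python3 -m pendant '0 0 0 0 0 -6.92 0;0 0 0 0 0 -6.92 0;0 0 0 0 0 -6.92 0;0 0 0 0 0 -6.92 0;0 0 0 0 0 -6.92 0;0 0 0 0 0 -6.92 0;0 0 0 0 0 -6.92 0;0 0 0 0 0 -6.92 0;0 0 0 0 0 -6.92 0;0 0 0 0 0 0 0'
python3 -c "
from h import *
plan(527,55,260,-10.3)"
```

```text
clock: 0.98
tool_pos: [171.9, -548.4, 241.9]
orientation: [-0.0, 0.767, 0.642, 0.0]
contact_force: [0.4, 0.1, 0.1]
finger_gap: 0.997
t 0.98 pos [ 171.9 -548.4  241.9] yaw_y -10.14 tilt 0.05 gap 0.997 F [0.4 0.1 0.1]
delta tool [656.5 243.2 -17.6] norm 700.4 n 18.0
turn tool z 0.16
```

```bash
python3 -m pendant '36.5 13.5 -1 0 0 0 0;36.5 13.5 -1 0 0 0 0;36.5 13.5 -1 0 0 0 0;36.5 13.5 -1 0 0 0 0;36.5 13.5 -1 0 0 0 0;36.5 13.5 -1 0 0 0 0;36.5 13.5 -1 0 0 0 0;36.5 13.5 -1 0 0 0 0;36.5 13.5 -1 0 0 0 0'
python3 -m pendant '36.5 13.5 -1 0 0 0 0;36.5 13.5 -1 0 0 0 0;36.5 13.5 -1 0 0 0 0;36.5 13.5 -1 0 0 0 0;36.5 13.5 -1 0 0 0 0;36.5 13.5 -1 0 0 0 0;36.5 13.5 -1 0 0 0 0;36.5 13.5 -1 0 0 0 0;0 0 0 0 0 0 0;0 0 0 0 0 0 0'
python3 -c "
from h import *
plan(527,55,260,-10.3)
s=monitor.state(); i=grab_frame('wrist'); cv2.imwrite('pics/w1.png',i)
for p in [(526.3,55.4,138),(500.2,-92.5,128),(512,-20.8,138),(585,-40,60)]: print(proj('wrist',p,s).round(1))
"
```

```text
clock: 1.73
tool_pos: [350.7, -245.4, 251.4]
orientation: [0.0, 0.769, 0.639, 0.0]
contact_force: [0.3, 0.1, -0.5]
finger_gap: 1.001
clock: 2.57
tool_pos: [509.5, 22.5, 259.0]
orientation: [-0.0, 0.767, 0.641, -0.0]
contact_force: [-0.6, -1.3, 0.3]
finger_gap: 1.004
t 2.57 pos [509.5  22.5 259. ] yaw_y -10.24 tilt 0.02 gap 1.004 F [-0.6 -1.3  0.3]
delta tool [35.  11.4 -1. ] norm 36.9 n 1.0
turn tool z 0.06
[336.8 147.4]
[334.8 319.1]
[334.8 247.2]
[408.2 218.8]
```

View pics/w1.png

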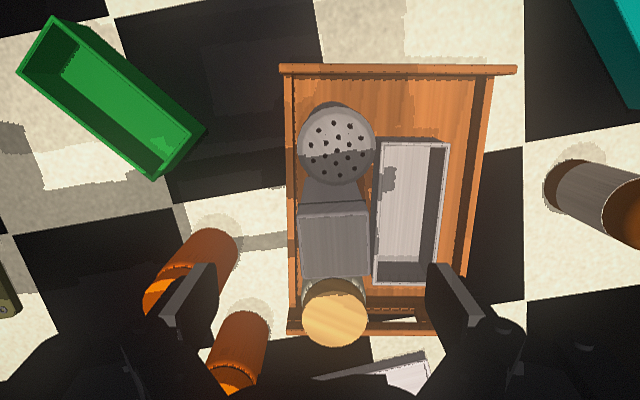

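The wrist view shows the shaker cap at about (338,146), square lid (333,243), jar lid (336,312) and tin rim (411,212). That is within about 5 px of the predictions. I'll centre over the row and refine with the wrist camera.

```bash
python3 -m pendant '35 11.5 -1 0 0 0 0;0 0 0 0 0 0 0;0 0 0 0 0 0 0;0 0 0 0 0 0 0'
python3 -c "
from h import *
plan(527,55,260,-10.3)
s=monitor.state(); i=grab_frame('wrist'); cv2.imwrite('pics/w2.png',i)
crop(i,260,120,480,370,2.3,'w2c')
for p in [(526.3,55.4,138),(500.2,-92.5,128),(512,-20.8,138),(585,-40,60)]: print(proj('wrist',p,s).round(1))
"
```

```text
clock: 2.95
tool_pos: [525.5, 51.7, 260.1]
orientation: [-0.0, 0.768, 0.64, -0.001]
contact_force: [0.3, -0.6, -0.8]
finger_gap: 0.997
t 2.95 pos [525.5  51.7 260.1] yaw_y -10.43 tilt 0.08 gap 0.997 F [ 0.3 -0.6 -0.8]
delta tool [3.5 0.8 0.1] norm 3.6 n 1.0
turn tool z -0.13
[322.  189.6]
[323.2 348.2]
[321.6 282.2]
[395.7 247.1]
```

View pics/w2c.png

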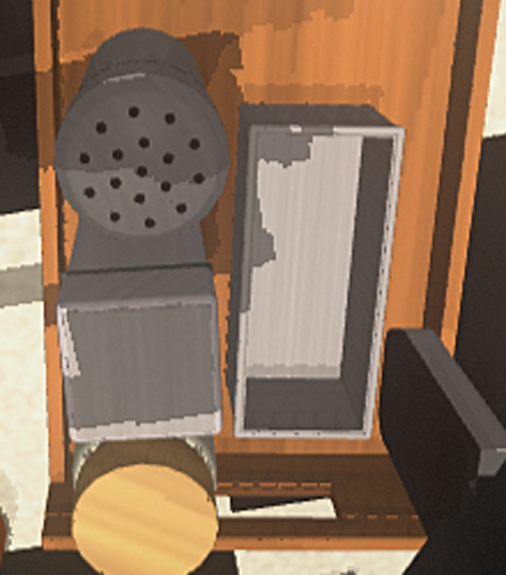

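The wrist view agrees with the top-view positions to about 1 mm. Descending onto the shaker cap.

```bash
python3 -m pendant '3.6 0.4 0 0 0 -0.1 0;0 0 30 0 0 0 0;0 0 30 0 0 0 0;0 0 30 0 0 0 0;0 0 25 0 0 0 0;0 0 18 0 0 0 0;0 0 12 0 0 0 0;0 0 0 0 0 0 0;0 0 0 0 0 0 0;0 0 0 0 0 0 0'
python3 -c "
from h import *
plan(526.5,55.2,114,-10.3)
i=grab_frame('wrist'); cv2.imwrite('pics/w3.png',i)
"
```

```text
clock: 3.83
tool_pos: [528.1, 56.2, 116.2]
orientation: [0.0, 0.767, 0.641, 0.001]
contact_force: [0.4, 0.5, 0.3]
finger_gap: 0.998
t 3.83 pos [528.1  56.2 116.2] yaw_y -10.26 tilt 0.08 gap 0.998 F [0.4 0.5 0.3]
delta tool [-1.2 -1.4  2.2] norm 2.9 n 1.0
turn tool z 0.04
```

View pics/w3.png

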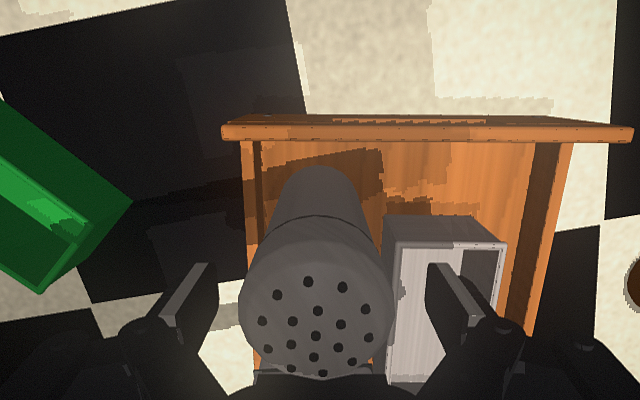

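The shaker is centred between the fingers (cap at col 317, pads at 208 and 437). Closing the gripper.

```bash
python3 -m pendant '-1 -1 2 0 0 0 0;0 0 0 0 0 0 255;0 0 0 0 0 0 255;0 0 0 0 0 0 255;0 0 0 0 0 0 255;0 0 0 0 0 0 255;0 0 0 0 0 0 255;0 0 0 0 0 0 255;0 0 0 0 0 0 255'
python3 -c "
from h import *
plan(526.5,55.2,114,-10.3)"
```

```text
clock: 4.63
tool_pos: [526.5, 55.8, 114.3]
orientation: [0.0, 0.767, 0.641, 0.0]
contact_force: [-1.6, -0.5, 4.4]
finger_gap: 0.65
t 4.63 pos [526.5  55.8 114.3] yaw_y -10.21 tilt 0.05 gap 0.65 F [-1.6 -0.5  4.4]
delta tool [-0.6  0.2  0.3] norm 0.7 n 1.0
turn tool z 0.09
```

```bash
python3 -m pendant '0 0 -10 0 0 0 255;0 0 -20 0 0 0 255;0 0 -30 0 0 0 255;0 0 -30 0 0 0 255;0 0 -20 0 0 0 255;0 0 0 0 0 0 255;0 0 0 0 0 0 255'
python3 -c "
from h import *
plan(448.3,397.8,224,-5.4)
i=grab_frame('wrist'); cv2.imwrite('pics/w4.png',i)"
```

```text
clock: 5.22
tool_pos: [526.7, 55.8, 224.1]
orientation: [0.001, 0.767, 0.641, 0.001]
contact_force: [-0.4, 0.5, -5.2]
finger_gap: 0.652
t 5.22 pos [526.7  55.8 224.1] yaw_y -10.21 tilt 0.14 gap 0.652 F [-0.4  0.5 -5.2]
delta tool [ 322.7 -137.8   -0. ] norm 350.9 n 9.0
turn tool z -4.81
```

View pics/w4.png

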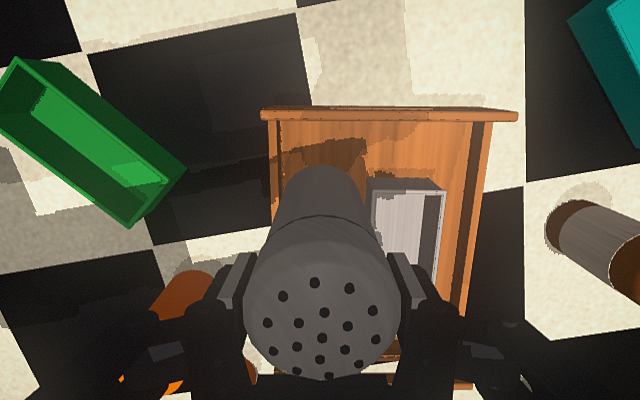

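Shaker held. Moving to the board.

```bash
python3 -m pendant '15 -6.5 0 0 0 0 255;30 -13 0 0 0 0 255;38 -16 0 0 0 0 255;38 -16 0 0 0 0 255;38 -16 0 0 0 0 255;38 -16 0 0 0 0 255;38 -16 0 0 0 0 255;38 -16 0 0 0 0 255;30 -13 0 0 0 0 255;19.5 -9 0 0 0 0 255'
python3 -m pendant '0 0 0 0 0 0 255;0 0 0 0 0 0 255;0 0 20 0 0 0 255;0 0 30 0 0 0 255;0 0 20 0 0 0 255;0 0 14 0 0 0 255;0 0 8 0 0 0 255;0 0 3 0 0 0 255;0 0 0 0 0 0 255;0 0 0 0 0 0 255'
python3 -c "
from h import *
plan(448.3,397.8,122,-10.2)
"
```

```text
clock: 6.1
tool_pos: [445.6, 400.2, 220.1]
orientation: [-0.001, 0.767, 0.642, -0.002]
contact_force: [0.5, -0.5, -3.6]
finger_gap: 0.652
clock: 6.93
tool_pos: [448.8, 397.2, 128.7]
orientation: [0.0, 0.767, 0.641, 0.0]
contact_force: [0.1, 0.4, -2.9]
finger_gap: 0.651
t 6.93 pos [448.8 397.2 128.7] yaw_y -10.25 tilt 0.03 gap 0.651 F [ 0.1  0.4 -2.9]
delta tool [ 0.5 -0.6  6.7] norm 6.7 n 1.0
turn tool z -0.05
```

```bash
python3 -m pendant '0 0 3 0 0 0 255;0 0 1.5 0 0 0 255;0 0 1 0 0 0 255;0 0 0.7 0 0 0 255;0 0 0 0 0 0 255;0 0 0 0 0 0 255'
python3 -c "
from h import *
plan(448.3,397.8,122,-10.2)
"
```

```text
clock: 7.43
tool_pos: [448.3, 397.7, 122.4]
orientation: [0.0, 0.767, 0.641, 0.0]
contact_force: [0.8, 0.4, -3.3]
finger_gap: 0.645
t 7.43 pos [448.3 397.7 122.4] yaw_y -10.21 tilt 0.03 gap 0.645 F [ 0.8  0.4 -3.3]
delta tool [ 0.1 -0.   0.4] norm 0.4 n 1.0
turn tool z -0.01
```

Not yet in contact. Continuing in small steps.

```bash
python3 -m pendant '0 0 0.7 0 0 0 255;0 0 0 0 0 0 255;0 0 0 0 0 0 255'
python3 -m pendant '0 0 0.7 0 0 0 255;0 0 0 0 0 0 255;0 0 0 0 0 0 255'
```

```text
clock: 7.68
tool_pos: [448.3, 397.9, 122.3]
orientation: [-0.0, 0.767, 0.641, 0.001]
contact_force: [-2.1, 0.0, 3.7]
finger_gap: 0.647
clock: 7.93
tool_pos: [448.4, 398.0, 122.3]
orientation: [-0.0, 0.767, 0.641, 0.001]
contact_force: [-3.7, -0.7, 8.4]
finger_gap: 0.651
```

```bash
python3 -m pendant '0 0 -0.5 0 0 0 230;0 0 0 0 0 0 200;0 0 0 0 0 0 150;0 0 0 0 0 0 100;0 0 0 0 0 0 0;0 0 0 0 0 0 0;0 0 0 0 0 0 0;0 0 0 0 0 0 0'
python3 -m pendant '0 0 -15 0 0 0 0;0 0 -30 0 0 0 0;0 0 -40 0 0 0 0;0 0 -30 0 0 0 0;0 0 0 0 0 0 0'
python3 -c "
from h import *
plan(512.5,-21,232,-5.2)
i=grab_frame('top'); cv2.imwrite('pics/top1.png',i)
s=monitor.state(); i=grab_frame('wrist'); cv2.imwrite('pics/w5.png',i)"
```

```text
clock: 8.6
tool_pos: [448.4, 397.5, 120.9]
orientation: [0.0, 0.767, 0.641, -0.0]
contact_force: [0.3, -0.4, -0.9]
finger_gap: 0.996
clock: 9.02
tool_pos: [451.7, 400.2, 243.4]
orientation: [0.0, 0.767, 0.641, 0.007]
contact_force: [1.5, 1.7, 1.0]
finger_gap: 0.998
t 9.02 pos [451.7 400.2 243.4] yaw_y -10.21 tilt 0.76 gap 0.998 F [1.5 1.7 1. ]
delta tool [-403.8  134.4    8.6] norm 425.7 n 11.0
turn tool z -5.01
```

View pics/w5.png

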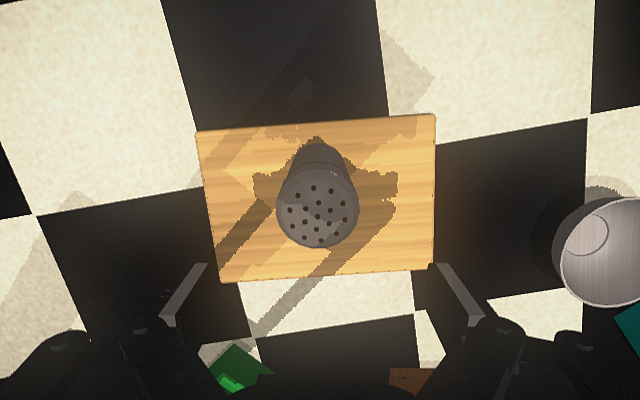

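View pics/top1.png

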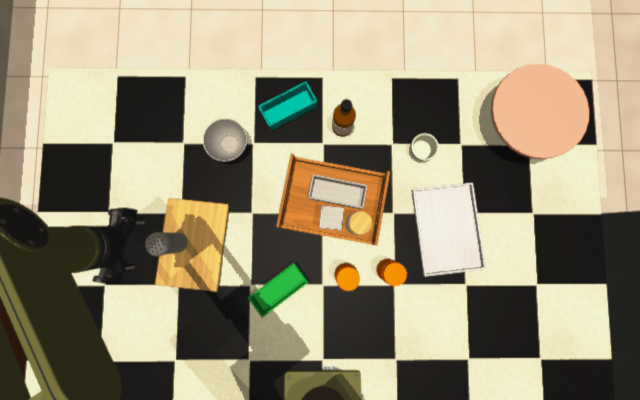

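The shaker stands upright on the board in both views (wrist at (318,200)), and nothing else has changed. Next, the square canister.

```bash
python3 -m pendant '-37 12.3 0 0 0 0 0;-37 12.3 0 0 0 0 0;-37 12.3 0 0 0 0 0;-37 12.3 0 0 0 0 0;-37 12.3 0 0 0 0 0;-37 12.3 0 0 0 0 0;-37 12.3 0 0 0 0 0;-37 12.3 0 0 0 0 0;-37 12.3 0 0 0 0 0;-37 12.3 0 0 0 0 0'
python3 -m pendant '-34 11.5 0 0 0 0 0;0 0 8 0 0 -5 0;0 0 0 0 0 0 0;0 0 0 0 0 0 0;0 0 0 0 0 0 0'
python3 -c "
from h import *
plan(512.5,-21,114,-5.2)
s=monitor.state(); i=grab_frame('wrist'); cv2.imwrite('pics/w6.png',i)
for p in [(500.2,-92.5,128),(512.5,-21,138),(586,-40,60)]: print(proj('wrist',p,s).round(1))
crop(i,220,100,440,350,2.3,'w6c')"
```

```text
clock: 9.95
tool_pos: [502.1, 9.7, 234.2]
orientation: [-0.001, 0.767, 0.641, -0.001]
contact_force: [0.6, 0.2, 0.5]
finger_gap: 0.996
clock: 10.37
tool_pos: [508.0, -23.1, 227.1]
orientation: [-0.001, 0.739, 0.674, -0.001]
contact_force: [0.1, 0.4, -0.1]
finger_gap: 1.0
t 10.37 pos [508.  -23.1 227.1] yaw_y -5.28 tilt 0.16 gap 1.0 F [ 0.1  0.4 -0.1]
delta tool [  2.4   4.6 113.1] norm 113.2 n 3.0
turn tool z -0.08
[320.3 294. ]
[328.7 205.6]
[413.4 190.5]
```

View pics/w6c.png

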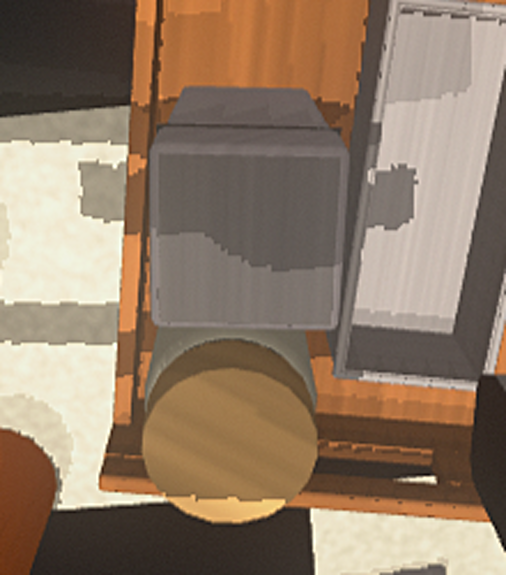

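The square lid is centred at about (327.6,203), within 2 px of the prediction, and its sides are parallel to the jaws. Descending.

```bash
python3 -m pendant '3 4.2 0 0 0 0 0;0 0 30 0 0 0 0;0 0 30 0 0 0 0;0 0 25 0 0 0 0;0 0 18 0 0 0 0;0 0 10 0 0 0 0;0 0 0 0 0 0 0;0 0 0 0 0 0 0;0 0 0 0 0 0 0'
python3 -c "
from h import *
plan(512.5,-21,114,-5.2)
i=grab_frame('wrist'); cv2.imwrite('pics/w7.png',i)"
```

```text
clock: 11.17
tool_pos: [514.6, -21.0, 116.4]
orientation: [0.001, 0.738, 0.674, 0.001]
contact_force: [0.2, -0.5, 0.2]
finger_gap: 0.995
t 11.17 pos [514.6 -21.  116.4] yaw_y -5.18 tilt 0.14 gap 0.995 F [ 0.2 -0.5  0.2]
delta tool [-0.2 -2.1  2.4] norm 3.2 n 1.0
turn tool z 0.02
```

View pics/w7.png

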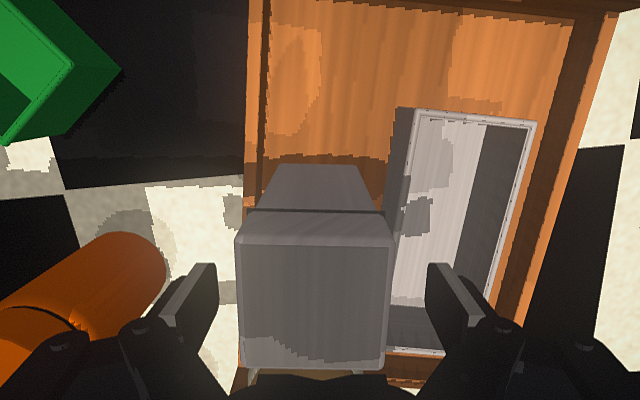

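The canister sits about 3 mm to the -y side of the jaws' centre (lid cols 237–390, pads 217–427). Correcting, then gripping.

```bash
python3 -m pendant '0 -2.5 2.4 0 0 0 0;0 0 0 0 0 0 0;0 0 0 0 0 0 0'
python3 -c "
from h import *
plan(512.5,-21,114,-5.2)
i=grab_frame('wrist'); crop(i,180,180,460,390,2,'w8')"
python3 -m pendant '0 0 0 0 0 0 255;0 0 0 0 0 0 255;0 0 0 0 0 0 255;0 0 0 0 0 0 255;0 0 0 0 0 0 255;0 0 0 0 0 0 255;0 0 0 0 0 0 255;0 0 0 0 0 0 255'
python3 -c "
from h import *
plan(512.5,-21,114,-5.2)"
```

```text
clock: 11.47
tool_pos: [510.9, -21.1, 113.4]
orientation: [0.0, 0.739, 0.674, 0.0]
contact_force: [0.1, -1.0, -0.9]
finger_gap: 0.999
t 11.47 pos [510.9 -21.1 113.4] yaw_y -5.22 tilt 0.05 gap 0.999 F [ 0.1 -1.  -0.9]
delta tool [ 0.3  1.6 -0.6] norm 1.8 n 1.0
turn tool z -0.02
clock: 12.18
tool_pos: [511.4, -21.2, 113.3]
orientation: [0.0, 0.739, 0.674, 0.0]
contact_force: [0.5, -0.2, 5.2]
finger_gap: 0.644
t 12.18 pos [511.4 -21.2 113.3] yaw_y -5.21 tilt 0.06 gap 0.644 F [ 0.5 -0.2  5.2]
delta tool [ 0.3  1.1 -0.7] norm 1.3 n 1.0
turn tool z -0.01
```

View pics/w8.png

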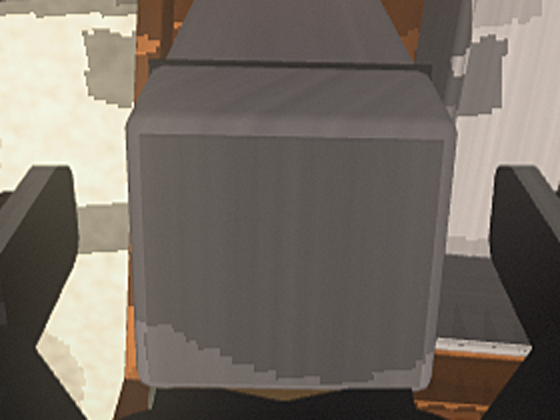

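Gripped and centred. Lifting.

```bash
python3 -m pendant '0 0 -10 0 0 0 255;0 0 -20 0 0 0 255;0 0 -30 0 0 0 255;0 0 -30 0 0 0 255;0 0 -20 0 0 0 255;0 0 0 0 0 0 255;0 0 0 0 0 0 255'
python3 -c "
from h import *
plan(515.4,311.2,223,-5.2)
i=grab_frame('wrist'); cv2.imwrite('pics/w9.png',i)"
```

```text
clock: 12.77
tool_pos: [510.8, -21.1, 223.1]
orientation: [0.0, 0.739, 0.674, 0.0]
contact_force: [0.4, 0.2, -5.1]
finger_gap: 0.647
t 12.77 pos [510.8 -21.1 223.1] yaw_y -5.21 tilt 0.06 gap 0.647 F [ 0.4  0.2 -5.1]
delta tool [331.3 -25.7   0. ] norm 332.3 n 9.0
turn tool z -0.01
```

View pics/w9.png

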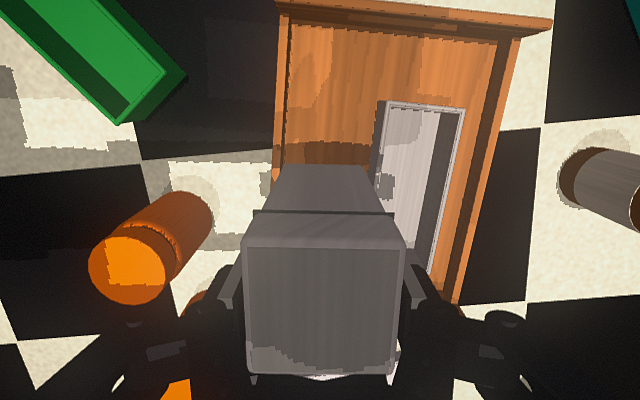

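```bash
python3 -m pendant '17 -1.3 0 0 0 0 255;30 -2.3 0 0 0 0 255;39 -3 0 0 0 0 255;39 -3 0 0 0 0 255;39 -3 0 0 0 0 255;39 -3 0 0 0 0 255;39 -3 0 0 0 0 255;39 -3 0 0 0 0 255;30 -2.4 0 0 0 0 255;20 -1.7 0 0 0 0 255'
python3 -m pendant '0 0 0 0 0 0 255;0 0 0 0 0 0 255;0 0 20 0 0 0 255;0 0 30 0 0 0 255;0 0 20 0 0 0 255;0 0 14 0 0 0 255;0 0 8 0 0 0 255;0 0 4 0 0 0 255;0 0 0 0 0 0 255;0 0 0 0 0 0 255'
python3 -c "
from h import *
plan(515.4,311.2,121.3,-5.2)
"
```

```text
clock: 13.65
tool_pos: [513.4, 313.7, 219.3]
orientation: [-0.001, 0.738, 0.675, -0.002]
contact_force: [0.4, -0.8, -3.7]
finger_gap: 0.649
clock: 14.48
tool_pos: [515.8, 310.5, 127.1]
orientation: [0.0, 0.739, 0.674, 0.0]
contact_force: [-0.0, 0.3, -4.1]
finger_gap: 0.646
t 14.48 pos [515.8 310.5 127.1] yaw_y -5.25 tilt 0.02 gap 0.646 F [-0.   0.3 -4.1]
delta tool [ 0.7 -0.5  5.8] norm 5.8 n 1.0
turn tool z -0.05
```

```bash
python3 -m pendant '0 0 3 0 0 0 255;0 0 1.5 0 0 0 255;0 0 1 0 0 0 255;0 0 0 0 0 0 255;0 0 0 0 0 0 255'
python3 -m pendant '0 0 0.7 0 0 0 255;0 0 0 0 0 0 255;0 0 0 0 0 0 255'
python3 -m pendant '0 0 0.7 0 0 0 255;0 0 0 0 0 0 255;0 0 0 0 0 0 255'
```

```text
clock: 14.9
tool_pos: [515.4, 311.0, 121.6]
orientation: [0.0, 0.739, 0.674, 0.0]
contact_force: [-0.4, 1.2, -4.7]
finger_gap: 0.647
clock: 15.15
tool_pos: [515.6, 311.1, 121.3]
orientation: [0.0, 0.739, 0.674, 0.0]
contact_force: [0.6, -0.8, 1.3]
finger_gap: 0.647
clock: 15.4
tool_pos: [515.6, 311.1, 121.3]
orientation: [0.0, 0.739, 0.674, 0.001]
contact_force: [-2.0, -0.8, 5.9]
finger_gap: 0.648
```

In contact. Releasing and returning to the jar.

```bash
python3 -m pendant '0 0 -0.4 0 0 0 230;0 0 0 0 0 0 200;0 0 0 0 0 0 150;0 0 0 0 0 0 100;0 0 0 0 0 0 0;0 0 0 0 0 0 0;0 0 0 0 0 0 0;0 0 0 0 0 0 0'
python3 -m pendant '0 0 -15 0 0 0 0;0 0 -30 0 0 0 0;0 0 -35 0 0 0 0;0 0 -25 0 0 0 0;0 0 0 0 0 0 0;0 0 0 0 0 0 0'
python3 -c "
from h import *
plan(499.5,-92.5,225,-10.2)
s=monitor.state(); i=grab_frame('wrist'); cv2.imwrite('pics/w10.png',i)"
```

```text
clock: 16.07
tool_pos: [515.6, 310.9, 120.2]
orientation: [0.0, 0.739, 0.674, 0.0]
contact_force: [0.2, 0.1, -0.2]
finger_gap: 0.994
clock: 16.57
tool_pos: [516.6, 311.5, 227.3]
orientation: [0.001, 0.739, 0.674, 0.002]
contact_force: [-0.6, 0.6, -0.1]
finger_gap: 1.004
t 16.57 pos [516.6 311.5 227.3] yaw_y -5.21 tilt 0.27 gap 1.004 F [-0.6  0.6 -0.1]
delta tool [-403.8   19.7    1.3] norm 404.3 n 10.0
turn tool z 4.99
```

View pics/w10.png

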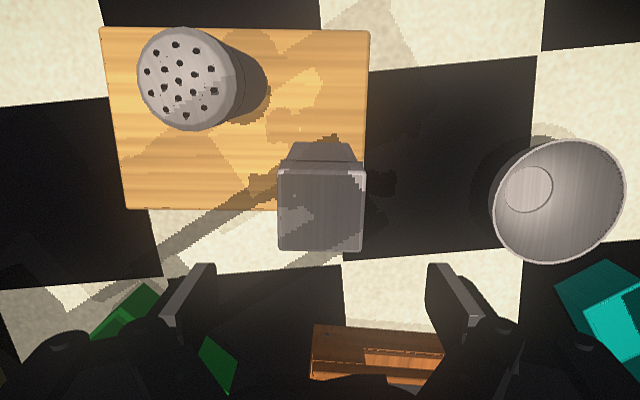

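Shaker (187,75) and square canister (320,210) both stand on the board. Going to the jar.

```bash
python3 -m pendant '-25 1.2 0 0 0 0 0;-40 2 0 0 0 0 0;-41 2 0 0 0 0 0;-41 2 0 0 0 0 0;-41 2 0 0 0 0 0;-41 2 0 0 0 0 0;-41 2 0 0 0 0 0;-41 2 0 0 0 0 0;-41 2 0 0 0 0 0;-30 1.5 0 0 0 0 0'
python3 -m pendant '-21.8 1 0 0 0 0 0;0 0 0 0 0 5 0;0 0 0 0 0 0 0;0 0 0 0 0 0 0;0 0 0 0 0 0 0'
python3 -c "
from h import *
plan(499.5,-92.5,117,-10.2)
s=monitor.state(); i=grab_frame('wrist'); cv2.imwrite('pics/w11.png',i)
for p in [(499.5,-92.5,128),(586,-40,60)]: print(proj('wrist',p,s).round(1))
"
```

```text
clock: 17.45
tool_pos: [497.5, -74.0, 223.4]
orientation: [-0.001, 0.739, 0.674, -0.001]
contact_force: [0.2, -1.9, -0.2]
finger_gap: 1.003
clock: 17.87
tool_pos: [497.6, -92.4, 224.2]
orientation: [-0.001, 0.766, 0.642, -0.001]
contact_force: [-0.5, 0.3, 0.1]
finger_gap: 1.001
t 17.87 pos [497.6 -92.4 224.2] yaw_y -10.08 tilt 0.14 gap 1.001 F [-0.5  0.3  0.1]
delta tool [1.000e-01 2.200e+00 1.072e+02] norm 107.2 n 3.0
turn tool z 0.12
[324.9 205.5]
[419.8  99.1]
```

View pics/w11.png

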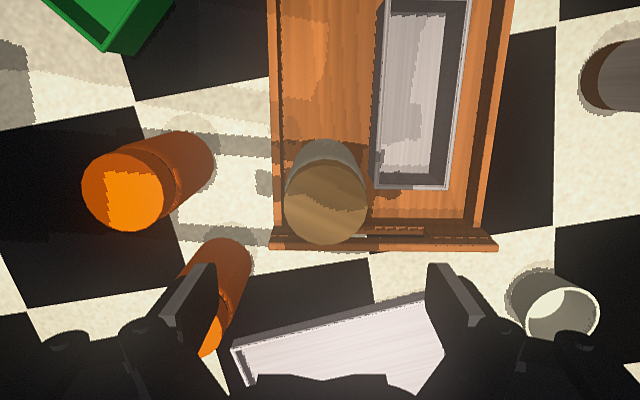

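```bash
python3 -c "
from h import *
print(ray('top',347,277,118),ray('top',394,271,118))
s=monitor.state()
print(ray('wrist',123,191,118,s),ray('wrist',326.3,201.5,128,s))
"
```

```text
[365.85201044 -59.73791679 118.        ] [ 380.40078887 -176.45100388  118.        ]
[362.79183965 -60.87570029 118.        ] [501.18688952 -89.85757373 128.        ]
```

```bash
python3 -m pendant '1.3 2.3 0 0 0 0.1 0;0 0 30 0 0 0 0;0 0 30 0 0 0 0;0 0 22 0 0 0 0;0 0 15 0 0 0 0;0 0 8 0 0 0 0;0 0 0 0 0 0 0;0 0 0 0 0 0 0;0 0 0 0 0 0 0'
python3 -c "
from h import *
plan(500,-91.5,117,-10.2)
i=grab_frame('wrist'); cv2.imwrite('pics/w12.png',i)"
```

```text
clock: 18.67
tool_pos: [501.9, -92.2, 121.3]
orientation: [0.001, 0.768, 0.641, 0.001]
contact_force: [-0.3, 0.7, -0.4]
finger_gap: 1.002
t 18.67 pos [501.9 -92.2 121.3] yaw_y -10.27 tilt 0.12 gap 1.002 F [-0.3  0.7 -0.4]
delta tool [ 0.3 -2.   4.3] norm 4.8 n 1.0
turn tool z -0.07
```

View pics/w12.png

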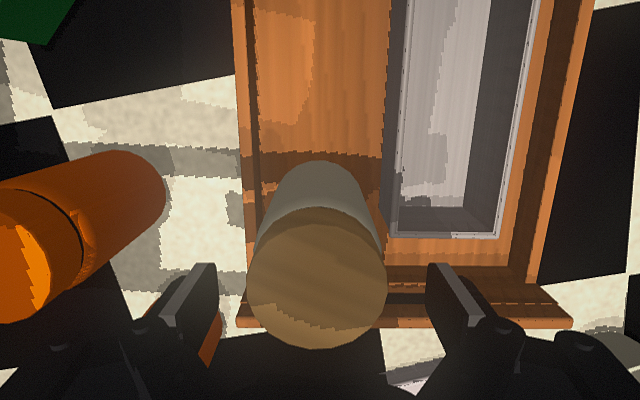

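```bash
python3 -m pendant '0.3 -1.9 4 0 0 0 0;0 0 0 0 0 0 0;0 0 0 0 0 0 0;0 0 0 0 0 0 255;0 0 0 0 0 0 255;0 0 0 0 0 0 255;0 0 0 0 0 0 255;0 0 0 0 0 0 255;0 0 0 0 0 0 255;0 0 0 0 0 0 255'
python3 -c "
from h import *
plan(500,-91.5,117,-10.2)"
python3 -m pendant '0 0 0 0 0 0 255;0 0 -10 0 0 0 255;0 0 -20 0 0 0 255;0 0 -30 0 0 0 255;0 0 -30 0 0 0 255;0 0 -20 0 0 0 255;0 0 0 0 0 0 255;0 0 0 0 0 0 255'
python3 -c "
from h import *
plan(366,325.2,226,-10.2)
i=grab_frame('wrist'); cv2.imwrite('pics/w13.png',i)"
```

```text
clock: 19.55
tool_pos: [499.4, -91.7, 117.0]
orientation: [0.0, 0.768, 0.641, 0.0]
contact_force: [-1.1, 0.3, 4.8]
finger_gap: 0.657
t 19.55 pos [499.4 -91.7 117. ] yaw_y -10.31 tilt 0.07 gap 0.657 F [-1.1  0.3  4.8]
delta tool [0.3 0.5 0. ] norm 0.6 n 1.0
turn tool z -0.11
clock: 20.22
tool_pos: [499.3, -91.7, 227.1]
orientation: [0.001, 0.768, 0.641, 0.001]
contact_force: [-0.9, 0.9, -3.5]
finger_gap: 0.659
t 20.22 pos [499.3 -91.7 227.1] yaw_y -10.32 tilt 0.13 gap 0.659 F [-0.9  0.9 -3.5]
delta tool [ 386.2 -205.8    0.6] norm 437.7 n 11.0
turn tool z -0.12
```

View pics/w13.png

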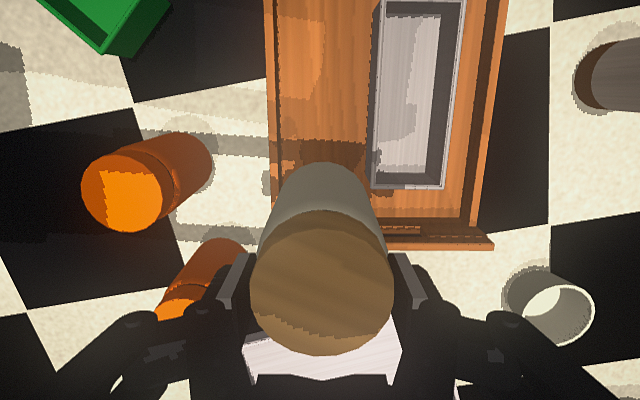

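Jar held straight. Moving to the board.

```bash
python3 -m pendant '15 -8 0 0 0 0 255;30 -16 0 0 0 0 255;36 -19.2 0 0 0 0 255;36 -19.2 0 0 0 0 255;36 -19.2 0 0 0 0 255;36 -19.2 0 0 0 0 255;36 -19.2 0 0 0 0 255;36 -19.2 0 0 0 0 255;36 -19.2 0 0 0 0 255;36 -19.2 0 0 0 0 255'
python3 -m pendant '30 -16 0 0 0 0 255;23.2 -12.2 0 0 0 0 255;0 0 0 0 0 0 255;0 0 20 0 0 0 255;0 0 30 0 0 0 255;0 0 20 0 0 0 255;0 0 14 0 0 0 255;0 0 8 0 0 0 255;0 0 4 0 0 0 255;0 0 0 0 0 0 255'
python3 -m pendant '0 0 0 0 0 0 255;0 0 0 0 0 0 255'
python3 -c "
from h import *
plan(366,325.2,125,-10.2)
"
```

```text
clock: 21.1
tool_pos: [381.2, 268.7, 224.0]
orientation: [-0.0, 0.768, 0.641, -0.002]
contact_force: [1.3, 0.3, -3.5]
finger_gap: 0.653
clock: 21.93
tool_pos: [364.9, 324.2, 128.8]
orientation: [-0.0, 0.768, 0.641, -0.002]
contact_force: [-0.2, -0.0, -2.4]
finger_gap: 0.654
clock: 22.1
tool_pos: [366.4, 325.6, 131.1]
orientation: [0.0, 0.768, 0.641, 0.001]
contact_force: [-0.5, 1.6, -2.8]
finger_gap: 0.652
t 22.1 pos [366.4 325.6 131.1] yaw_y -10.33 tilt 0.1 gap 0.652 F [-0.5  1.6 -2.8]
delta tool [-0.4 -0.3  6.1] norm 6.1 n 1.0
turn tool z -0.13
```

```bash
python3 -m pendant '0 0 3 0 0 0 255;0 0 1.5 0 0 0 255;0 0 1 0 0 0 255;0 0 0 0 0 0 255;0 0 0 0 0 0 255'
python3 -m pendant '0 0 0.7 0 0 0 255;0 0 0 0 0 0 255;0 0 0 0 0 0 255'
python3 -m pendant '0 0 0.7 0 0 0 255;0 0 0 0 0 0 255;0 0 0 0 0 0 255'
```

```text
clock: 22.52
tool_pos: [365.8, 325.4, 125.1]
orientation: [0.0, 0.768, 0.641, 0.0]
contact_force: [0.5, 0.1, -0.8]
finger_gap: 0.659
clock: 22.77
tool_pos: [365.9, 325.6, 125.1]
orientation: [-0.0, 0.768, 0.641, 0.001]
contact_force: [-1.3, -1.1, 5.9]
finger_gap: 0.658
clock: 23.02
tool_pos: [366.0, 325.7, 125.0]
orientation: [-0.0, 0.768, 0.641, 0.001]
contact_force: [-2.0, -0.0, 10.6]
finger_gap: 0.657
```

In contact. Releasing and lifting.

```bash
python3 -m pendant '0 0 -0.7 0 0 0 230;0 0 0 0 0 0 200;0 0 0 0 0 0 150;0 0 0 0 0 0 100;0 0 0 0 0 0 0;0 0 0 0 0 0 0;0 0 0 0 0 0 0;0 0 0 0 0 0 0'
python3 -m pendant '0 0 -15 0 0 0 0;0 0 -30 0 0 0 0;0 0 -35 0 0 0 0;0 0 -25 0 0 0 0;0 0 0 0 0 0 0;0 0 0 0 0 0 0'
python3 -c "
from h import *
plan(586,-40,230,-10.3)
s=monitor.state(); i=grab_frame('wrist'); cv2.imwrite('pics/w14.png',i)
i=grab_frame('scene'); cv2.imwrite('pics/sc14.png',i)"
```

```text
clock: 23.68
tool_pos: [365.7, 325.2, 123.9]
orientation: [0.0, 0.768, 0.641, -0.0]
contact_force: [-0.8, 1.0, 0.4]
finger_gap: 0.998
clock: 24.18
tool_pos: [366.7, 326.0, 230.6]
orientation: [0.0, 0.768, 0.641, 0.002]
contact_force: [0.0, -0.6, -0.4]
finger_gap: 0.999
t 24.18 pos [366.7 326.  230.6] yaw_y -10.31 tilt 0.24 gap 0.999 F [ 0.  -0.6 -0.4]
delta tool [-320.8  281.3    0.5] norm 426.7 n 11.0
turn tool z -0.01
```

View pics/sc14.png

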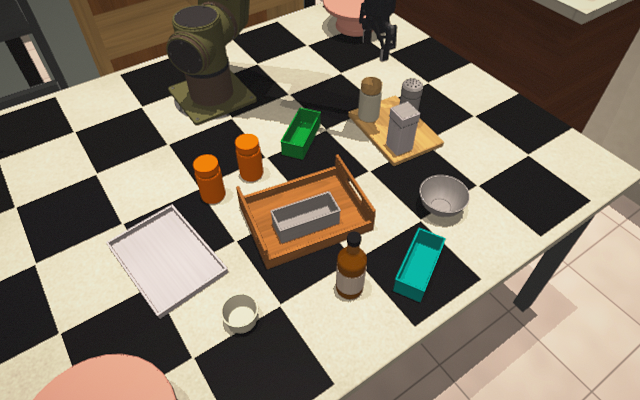

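View pics/w14.png

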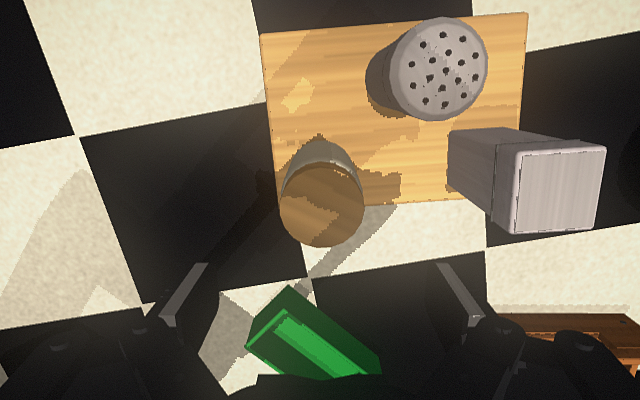

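All three stand upright on the board: jar (320,190), shaker (430,70) and square canister (540,185) in the wrist view. The tin is untouched. Moving over it.

```bash
python3 -m pendant '-15 13 0 0 0 0 0;-30 26 0 0 0 0 0;-30 26 0 0 0 0 0;-30 26 0 0 0 0 0;-30 26 0 0 0 0 0;-30 26 0 0 0 0 0;-30 26 0 0 0 0 0;-30 26 0 0 0 0 0;-30 26 0 0 0 0 0;-30 26 0 0 0 0 0'
python3 -m pendant '-20 19 0 0 0 0 0;-16 15 0 0 0 0 0;0 0 0 0 0 0 0;0 0 0 0 0 0 0;0 0 0 0 0 0 0'
python3 -c "
from h import *
plan(586,-40,200,-10.3)
s=monitor.state(); i=grab_frame('wrist'); cv2.imwrite('pics/w15.png',i)
for p in [(586,-40,60)]: print(proj('wrist',p,s).round(1))
crop(i,220,60,440,310,2.3,'w15c')"
```

```text
clock: 25.12
tool_pos: [557.0, -1.2, 226.9]
orientation: [-0.002, 0.768, 0.641, -0.001]
contact_force: [0.3, -0.1, 0.2]
finger_gap: 0.998
clock: 25.53
tool_pos: [583.2, -40.4, 227.2]
orientation: [-0.002, 0.768, 0.641, -0.001]
contact_force: [-1.0, 0.8, -0.5]
finger_gap: 1.002
t 25.53 pos [583.2 -40.4 227.2] yaw_y -10.34 tilt 0.24 gap 1.002 F [-1.   0.8 -0.5]
delta tool [ 0.9  2.8 27.2] norm 27.4 n 1.0
turn tool z -0.04
[325.6 178.6]
```

View pics/w15c.png

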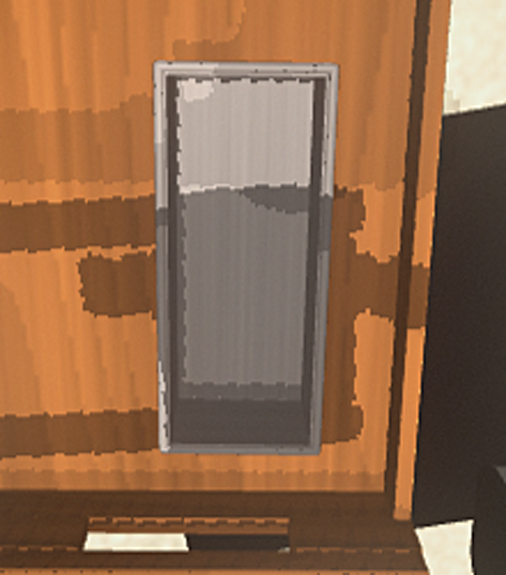

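```bash
python3 -c "
from h import *
s=monitor.state()
f=lambda u,v:(220+(u+.5)/2.3-.5,60+(v+.5)/2.3-.5)
q=np.array([ray('wrist',*f(*p),60,s)[:2] for p in [(153,62),(338,63),(321,453),(161,452)]]); d=np.roll(q,-1,0)-q
print(q.mean(0),np.linalg.norm(d,axis=1),np.degrees(np.arctan2(d[:,1],d[:,0])))
plan(*q.mean(0),32,-10.0)"
```

```text
[586.04937066 -39.09783806] [ 64.38094213 149.85699326  64.44128929 149.88650766] [ -10.58781919 -100.73121505  169.43827758   79.24574728]
t 25.58 pos [583.2 -40.  227.7] yaw_y -10.29 tilt 0.2 gap 1.0 F [-0.2  0.   0.1]
delta tool [  1.3   3.3 195.7] norm 195.7 n 5.0
turn tool z -0.29
```

Tin centre is (586,-39), yaw -10.6°, rim 64x150 mm. That matches. Descending.

```bash
python3 -m pendant '1.1 3 0 0 0 0.3 0;0 0 30 0 0 0 0;0 0 35 0 0 0 0;0 0 30 0 0 0 0;0 0 20 0 0 0 0;0 0 10 0 0 0 0;0 0 0 0 0 0 0;0 0 0 0 0 0 0;0 0 0 0 0 0 0'
python3 -c "
from h import *
plan(586.1,-39.3,32,-10.6)
i=grab_frame('wrist'); cv2.imwrite('pics/w16.png',i)"
```

```text
clock: 26.33
tool_pos: [589.1, -40.1, 105.7]
orientation: [0.001, 0.769, 0.639, 0.001]
contact_force: [-0.3, -0.1, -0.0]
finger_gap: 1.0
t 26.33 pos [589.1 -40.1 105.7] yaw_y -10.58 tilt 0.18 gap 1.0 F [-0.3 -0.1 -0. ]
delta tool [ 0.2 -3.3 73.7] norm 73.8 n 2.0
turn tool z 0.02
```

View pics/w16.png

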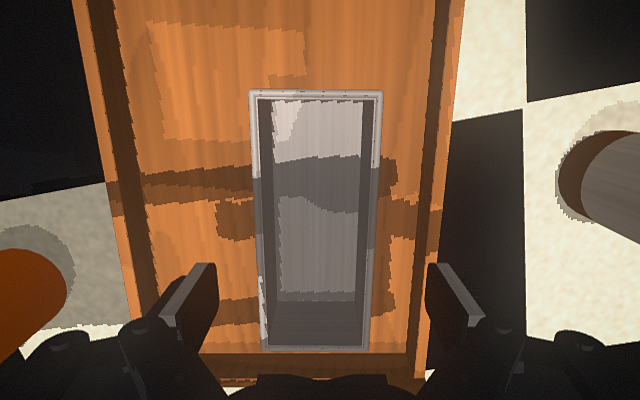

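```bash
python3 -m pendant '0.2 -2.5 0 0 0 0 0;0 0 20 0 0 0 0;0 0 20 0 0 0 0;0 0 10 0 0 0 0;0 0 0 0 0 0 0;0 0 0 0 0 0 0'
python3 -c "
from h import *
plan(586.1,-39.3,32,-10.6)
i=grab_frame('wrist'); cv2.imwrite('pics/w17.png',i)"
```

```text
clock: 26.88
tool_pos: [585.3, -39.7, 54.3]
orientation: [-0.0, 0.769, 0.639, -0.0]
contact_force: [0.3, 0.7, 0.5]
finger_gap: 1.001
t 26.88 pos [585.3 -39.7  54.3] yaw_y -10.62 tilt 0.03 gap 1.001 F [0.3 0.7 0.5]
delta tool [ 0.5  0.8 22.3] norm 22.3 n 1.0
turn tool z -0.02
```

View pics/w17.png

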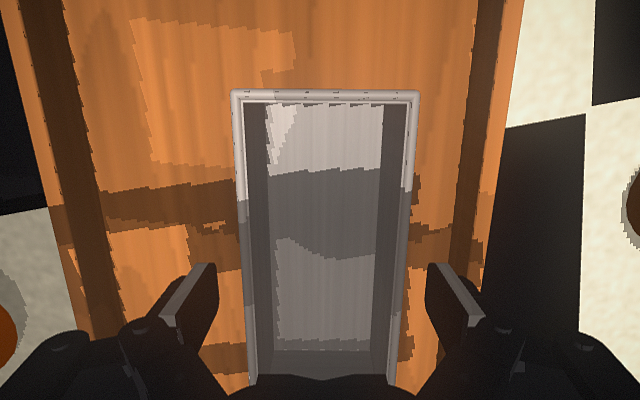

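Tin centred (cols 248–393, pads 217–427). Going down and gripping.

```bash
python3 -m pendant '0.5 0.5 12 0 0 0 0;0 0 8 0 0 0 0;0 0 2 0 0 0 0;0 0 0 0 0 0 0;0 0 0 0 0 0 0'
python3 -m pendant '0 0 0 0 0 0 255;0 0 0 0 0 0 255;0 0 0 0 0 0 255;0 0 0 0 0 0 255;0 0 0 0 0 0 255;0 0 0 0 0 0 255;0 0 0 0 0 0 255;0 0 0 0 0 0 255'
python3 -c "
from h import *
plan(586.1,-39.3,32,-10.6)
"
```

```text
clock: 27.35
tool_pos: [586.1, -39.3, 32.4]
orientation: [0.0, 0.769, 0.639, 0.0]
contact_force: [-0.4, -0.2, -0.3]
finger_gap: 0.995
clock: 28.02
tool_pos: [586.6, -39.3, 32.9]
orientation: [0.001, 0.769, 0.639, 0.0]
contact_force: [-0.7, -0.6, 5.3]
finger_gap: 0.717
t 28.02 pos [586.6 -39.3  32.9] yaw_y -10.61 tilt 0.08 gap 0.717 F [-0.7 -0.6  5.3]
delta tool [-0.  -0.5  0.9] norm 1.0 n 1.0
turn tool z -0.01
```

```bash
python3 -m pendant '0 0 -6 0 0 0 255;0 0 -15 0 0 0 255;0 0 -25 0 0 0 255;0 0 -30 0 0 0 255;0 0 -25 0 0 0 255;0 0 -20 0 0 0 255;0 0 0 0 0 0 255;0 0 0 0 0 0 255'
python3 -c "
from h import *
plan(488.5,-350,153,96.4)
i=grab_frame('wrist'); cv2.imwrite('pics/w18.png',i)
"
```

```text
clock: 28.68
tool_pos: [586.2, -39.3, 153.6]
orientation: [0.001, 0.769, 0.639, 0.001]
contact_force: [-0.4, 0.3, -2.8]
finger_gap: 0.718
t 28.68 pos [586.2 -39.3 153.6] yaw_y -10.61 tilt 0.1 gap 0.718 F [-0.4  0.3 -2.8]
delta tool [-323.4  -38.8    0.5] norm 325.7 n 8.0
turn tool z 72.99
```

View pics/w18.png

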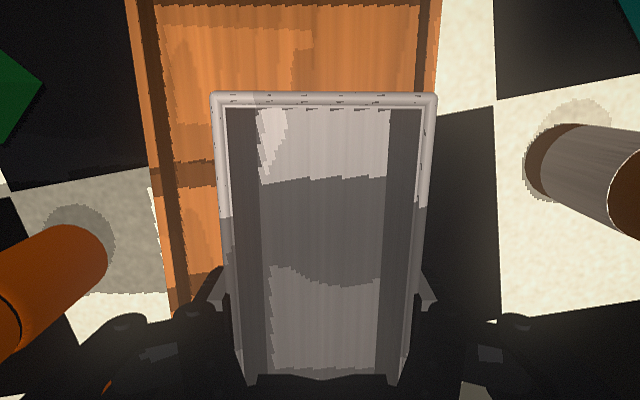

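```bash
python3 -m pendant '-14 -1.7 0 0 0 0 255;-28 -3.3 0 0 0 0 255;-38 -4.6 0 0 0 0 255;-38 -4.6 0 0 0 0 255;-38 -4.6 0 0 0 0 255;-38 -4.6 0 0 0 0 255;-38 -4.6 0 0 0 0 255;-38 -4.6 0 0 0 0 255;-30 -3.6 0 0 0 0 255;-23.4 -2.6 0 0 0 0 255'
python3 -m pendant '0 0 0 0 0 3 255;0 0 0 0 0 6 255;0 0 0 0 0 7 255;0 0 0 0 0 7 255;0 0 0 0 0 7 255;0 0 0 0 0 7 255;0 0 0 0 0 7 255;0 0 0 0 0 7 255;0 0 0 0 0 7 255;0 0 0 0 0 7 255'
python3 -m pendant '0 0 0 0 0 5 255;0 0 0 0 0 3 255;0 0 0 0 0 0 255;0 0 0 0 0 0 255'
python3 -c "
from h import *
plan(488.5,-350,25.5,96.4)
i=grab_frame('wrist'); cv2.imwrite('pics/w19.png',i)
i=grab_frame('top'); cv2.imwrite('pics/top19.png',i)
"
```

```text
clock: 29.57
tool_pos: [485.3, -352.4, 150.5]
orientation: [-0.002, 0.77, 0.638, -0.001]
contact_force: [1.0, 0.1, -2.4]
finger_gap: 0.72
clock: 30.4
tool_pos: [486.3, -349.5, 150.4]
orientation: [-0.002, 0.993, 0.122, -0.002]
contact_force: [0.2, 0.0, -2.6]
finger_gap: 0.718
clock: 30.73
tool_pos: [486.8, -349.6, 151.1]
orientation: [-0.001, 0.998, 0.056, -0.002]
contact_force: [0.2, 0.4, -3.0]
finger_gap: 0.718
t 30.73 pos [ 486.8 -349.6  151.1] yaw_y -83.54 tilt 0.23 gap 0.718 F [ 0.2  0.4 -3. ]
delta tool [  2.    0.9 125.6] norm 125.6 n 4.0
turn tool z 0.06
```

View pics/w19.png

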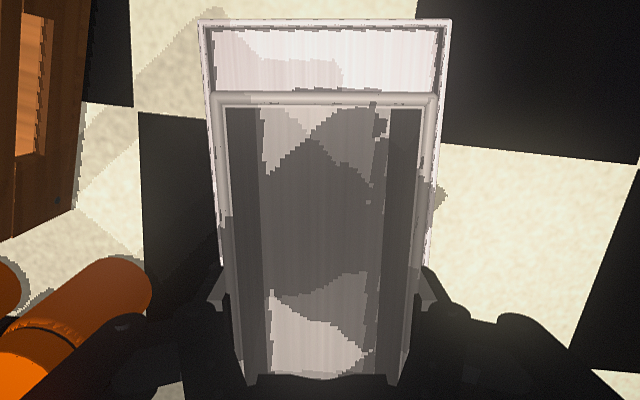

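View pics/top19.png

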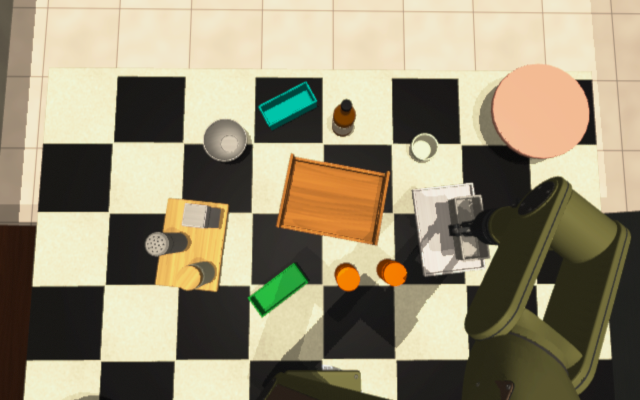

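The tin lines up with the sheet (sheet far corners at cols 197/450, tin 210/435). Lowering.

```bash
python3 -m pendant '1.5 0.5 0 0 0 0 255;0 0 15 0 0 0 255;0 0 25 0 0 0 255;0 0 25 0 0 0 255;0 0 20 0 0 0 255;0 0 14 0 0 0 255;0 0 8 0 0 0 255;0 0 5 0 0 0 255;0 0 0 0 0 0 255;0 0 0 0 0 0 255'
python3 -c "
from h import *
plan(488.5,-350,26,96.4)"
```

```text
clock: 31.67
tool_pos: [490.3, -350.7, 41.6]
orientation: [0.0, 0.998, 0.056, 0.0]
contact_force: [0.9, 0.4, -2.5]
finger_gap: 0.717
t 31.67 pos [ 490.3 -350.7   41.6] yaw_y -83.6 tilt 0.05 gap 0.717 F [ 0.9  0.4 -2.5]
delta tool [-1.7 -0.9 15.6] norm 15.7 n 1.0
turn tool z 0.0
```

```bash
python3 -m pendant '-1.5 -0.7 6 0 0 0 255;0 0 4 0 0 0 255;0 0 2 0 0 0 255;0 0 1 0 0 0 255;0 0 0.8 0 0 0 255;0 0 0 0 0 0 255;0 0 0 0 0 0 255'
python3 -m pendant '0 0 0.7 0 0 0 255;0 0 0 0 0 0 255;0 0 0 0 0 0 255'
python3 -m pendant '0 0 0.7 0 0 0 255;0 0 0 0 0 0 255;0 0 0 0 0 0 255'
python3 -c "
from h import *
plan(488.5,-350,26,96.4)"
```

```text
clock: 32.25
tool_pos: [488.3, -349.8, 27.4]
orientation: [0.0, 0.998, 0.056, 0.0]
contact_force: [-0.2, 0.3, -2.4]
finger_gap: 0.718
clock: 32.5
tool_pos: [488.3, -349.8, 26.7]
orientation: [0.0, 0.998, 0.056, 0.0]
contact_force: [-0.9, -0.4, -2.5]
finger_gap: 0.716
clock: 32.75
tool_pos: [488.3, -349.8, 25.9]
orientation: [0.0, 0.998, 0.056, 0.0]
contact_force: [0.6, 0.0, -3.3]
finger_gap: 0.719
t 32.75 pos [ 488.3 -349.8   25.9] yaw_y -83.61 tilt 0.0 gap 0.719 F [ 0.6  0.  -3.3]
delta tool [ 0.2  0.2 -0.1] norm 0.3 n 1.0
turn tool z -0.01
```

```bash
python3 -m pendant '0 0 0.7 0 0 0 255;0 0 0 0 0 0 255;0 0 0 0 0 0 255'
python3 -m pendant '0 0 0.5 0 0 0 255;0 0 0 0 0 0 255;0 0 0 0 0 0 255'
```

```text
clock: 33.0
tool_pos: [488.2, -349.8, 25.9]
orientation: [0.0, 0.998, 0.056, 0.0]
contact_force: [-1.4, 1.6, 5.7]
finger_gap: 0.716
clock: 33.25
tool_pos: [488.2, -349.8, 25.8]
orientation: [0.0, 0.998, 0.056, 0.0]
contact_force: [-2.6, 1.8, 8.7]
finger_gap: 0.718
```

Seated. Releasing and rising.

```bash
python3 -m pendant '0 0 -0.6 0 0 0 230;0 0 0 0 0 0 200;0 0 0 0 0 0 150;0 0 0 0 0 0 100;0 0 0 0 0 0 0;0 0 0 0 0 0 0;0 0 0 0 0 0 0;0 0 0 0 0 0 0'
python3 -m pendant '0 0 -10 0 0 0 0;0 0 -20 0 0 0 0;0 0 -35 0 0 0 0;0 0 -40 0 0 0 0;0 0 -40 0 0 0 0;0 0 -40 0 0 0 0;0 0 -20 0 0 0 0;0 0 0 0 0 0 0;0 0 0 0 0 0 0'
python3 -c "
from h import *
plan(366,325.4,232,-10.3)
s=monitor.state(); i=grab_frame('wrist'); cv2.imwrite('pics/w20.png',i)
print(proj('wrist',(488.5,-350,53),s))
i=grab_frame('scene'); cv2.imwrite('pics/sc20.png',i)
"
```

```text
clock: 33.92
tool_pos: [488.3, -349.9, 25.1]
orientation: [0.0, 0.998, 0.056, 0.0]
contact_force: [0.2, -0.2, -0.9]
finger_gap: 1.003
clock: 34.67
tool_pos: [489.0, -350.4, 232.8]
orientation: [0.002, 0.998, 0.056, 0.002]
contact_force: [0.2, -0.1, -0.2]
finger_gap: 0.998
t 34.67 pos [ 489.  -350.4  232.8] yaw_y -83.61 tilt 0.27 gap 0.998 F [ 0.2 -0.1 -0.2]
delta tool [ -47.  -685.3   -1.7] norm 686.9 n 17.0
turn tool z -73.31
[320.03013287 177.06112548]
```

View pics/w20.png

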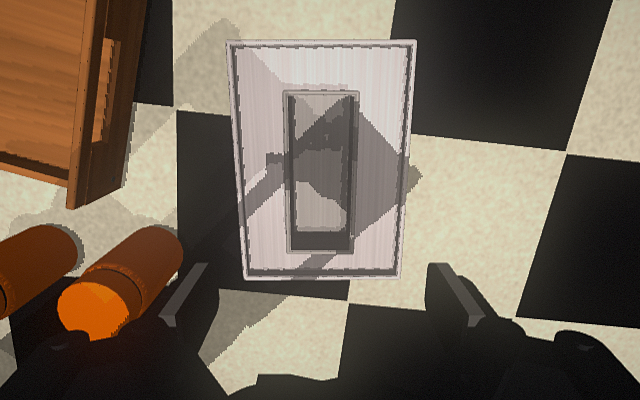

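View pics/sc20.png

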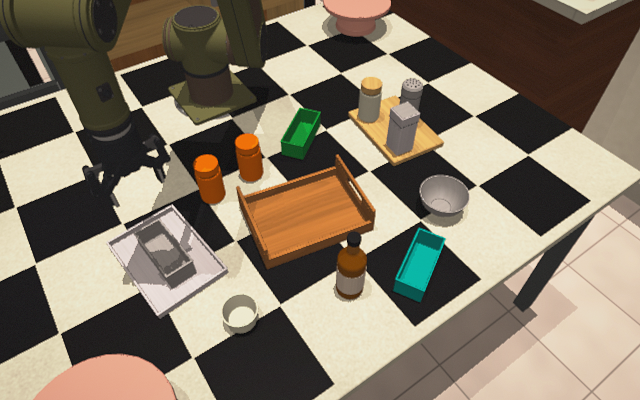

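The tin sits in the middle of the sheet (tin centre about (321,172)). Checking this numerically.

```bash
python3 -c "
from h import *
s=monitor.state()
for z,P in [(19,[(227,40),(417,39),(400,279),(244,280)]),(53,[(283,91),(359,91),(354,253),(288,252)])]:
    q=np.array([ray('wrist',*p,z,s)[:2] for p in P]); d=np.roll(q,-1,0)-q
    print(q.mean(0),np.linalg.norm(d,axis=1),np.degrees(np.arctan2(d[:,1],d[:,0])))
"
```

```text
[ 483.86335529 -349.97057165] [167.377392   238.57262729 168.93145632 239.08992448] [ -83.34223009 -173.40145231   96.83096511    6.22643899]
[ 486.68052714 -348.7971272 ] [ 62.80274755 147.47632937  62.74869382 146.45597313] [ -83.61290848 -173.64055778   95.45537947    6.38364185]
```

The tin is about 3 mm off the sheet's centre with its angle within 1°. Now the jar goes back first.

```bash
python3 -m pendant '0 0 0 0 0 -7 0;0 0 0 0 0 -7 0;0 0 0 0 0 -7 0;0 0 0 0 0 -7 0;0 0 0 0 0 -7 0;0 0 0 0 0 -7 0;0 0 0 0 0 -7 0;0 0 0 0 0 -7 0;0 0 0 0 0 -7 0;0 0 0 0 0 -7 0'
python3 -m pendant '0 0 0 0 0 -3.3 0;38 -8 0 0 0 0 0;38 -8 0 0 0 0 0;38 -8 0 0 0 0 0;38 -8 0 0 0 0 0;38 -8 0 0 0 0 0;38 -8 0 0 0 0 0;38 -8 0 0 0 0 0;38 -8 0 0 0 0 0;38 -8 0 0 0 0 0'
python3 -m pendant '33 -19 0 0 0 0 0;33 -19 0 0 0 0 0;33 -19 0 0 0 0 0;33 -19 0 0 0 0 0;33 -19 0 0 0 0 0;33 -19 0 0 0 0 0;33 -19 0 0 0 0 0;33 -19 0 0 0 0 0;20 -10 0 0 0 0 0;0 0 0 0 0 0 0'
python3 -c "
from h import *
plan(366,325.4,232,-10.3)"
```

```text
clock: 35.6
tool_pos: [487.1, -348.8, 227.7]
orientation: [-0.003, 0.784, 0.621, -0.001]
contact_force: [0.3, -0.8, -0.4]
finger_gap: 1.0
clock: 36.43
tool_pos: [476.7, 1.4, 228.3]
orientation: [-0.002, 0.768, 0.641, -0.002]
contact_force: [-0.0, -0.1, 0.1]
finger_gap: 1.001
clock: 37.27
tool_pos: [367.8, 311.3, 228.4]
orientation: [-0.001, 0.766, 0.642, -0.001]
contact_force: [0.3, -0.0, 0.3]
finger_gap: 1.001
t 37.27 pos [367.8 311.3 228.4] yaw_y -10.06 tilt 0.21 gap 1.001 F [ 0.3 -0.   0.3]
delta tool [13.6 -4.2 -3.6] norm 14.7 n 1.0
turn tool z 0.24
```

```bash
python3 -m pendant '13.6 -4 0 0 0 0.2 0;0 0 30 0 0 0 0;0 0 30 0 0 0 0;0 0 20 0 0 0 0;0 0 10 0 0 0 0;0 0 5 0 0 0 0;0 0 0 0 0 0 0;0 0 0 0 0 0 0'
python3 -c "
from h import *
plan(366,325.4,125,-10.3)
i=grab_frame('wrist'); cv2.imwrite('pics/w21.png',i)"
```

```text
clock: 37.93
tool_pos: [368.5, 321.5, 134.8]
orientation: [0.0, 0.769, 0.639, -0.001]
contact_force: [0.6, -0.4, -0.3]
finger_gap: 1.0
t 37.93 pos [368.5 321.5 134.8] yaw_y -10.54 tilt 0.1 gap 1.0 F [ 0.6 -0.4 -0.3]
delta tool [ 3.4 -3.2  9.8] norm 10.8 n 1.0
turn tool z -0.24
```

View pics/w21.png

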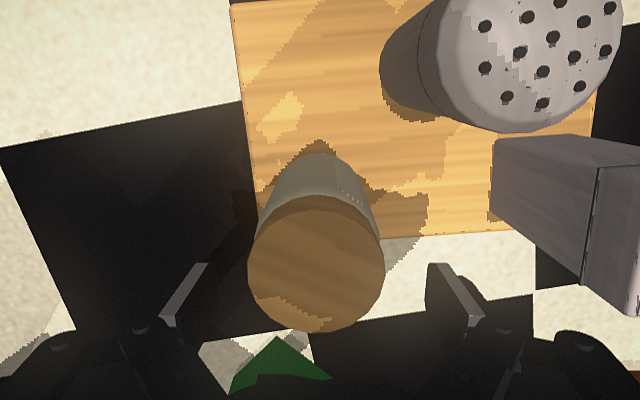

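```bash
python3 -m pendant '3.4 -2.8 0 0 0 -0.2 0;0 0 6 0 0 0 0;0 0 3.8 0 0 0 0;0 0 0 0 0 0 0;0 0 0 0 0 0 0'
python3 -c "
from h import *
plan(366,325.4,125,-10.3)"
python3 -m pendant '0 0 0 0 0 0 255;0 0 0 0 0 0 255;0 0 0 0 0 0 255;0 0 0 0 0 0 255;0 0 0 0 0 0 255;0 0 0 0 0 0 255;0 0 0 0 0 0 255;0 0 0 0 0 0 255'
python3 -c "
from h import *
plan(366,325.4,125,-10.3)"
```

```text
clock: 38.4
tool_pos: [366.1, 325.8, 125.3]
orientation: [0.0, 0.768, 0.641, -0.0]
contact_force: [-0.8, -0.4, -0.8]
finger_gap: 1.004
t 38.4 pos [366.1 325.8 125.3] yaw_y -10.3 tilt 0.03 gap 1.004 F [-0.8 -0.4 -0.8]
delta tool [-0.4 -0.1  0.3] norm 0.5 n 1.0
turn tool z -0.0
clock: 39.07
tool_pos: [366.8, 326.2, 126.2]
orientation: [0.0, 0.768, 0.641, 0.001]
contact_force: [-0.8, -0.2, 6.1]
finger_gap: 0.654
t 39.07 pos [366.8 326.2 126.2] yaw_y -10.32 tilt 0.06 gap 0.654 F [-0.8 -0.2  6.1]
delta tool [-0.9 -0.6  1.2] norm 1.6 n 1.0
turn tool z -0.02
```

```bash
python3 -m pendant '0 0 -10 0 0 0 255;0 0 -20 0 0 0 255;0 0 -30 0 0 0 255;0 0 -30 0 0 0 255;0 0 -20 0 0 0 255;0 0 0 0 0 0 255;0 0 0 0 0 0 255'
python3 -c "
from h import *
plan(499.8,-91.7,234,-10.3)"
```

```text
clock: 39.65
tool_pos: [366.7, 326.1, 235.7]
orientation: [0.0, 0.768, 0.641, 0.001]
contact_force: [0.4, -1.0, -4.0]
finger_gap: 0.655
t 39.65 pos [366.7 326.1 235.7] yaw_y -10.31 tilt 0.1 gap 0.655 F [ 0.4 -1.  -4. ]
delta tool [-387.2  205.8    1.5] norm 438.5 n 11.0
turn tool z -0.01
```

```bash
python3 -m pendant '-15 8 0 0 0 0 255;-30 16 0 0 0 0 255;-36 19.1 0 0 0 0 255;-36 19.1 0 0 0 0 255;-36 19.1 0 0 0 0 255;-36 19.1 0 0 0 0 255;-36 19.1 0 0 0 0 255;-36 19.1 0 0 0 0 255;-36 19.1 0 0 0 0 255;-36 19.1 0 0 0 0 255'
python3 -m pendant '-30 16 0 0 0 0 255;-24.2 13 0 0 0 0 255;0 0 0 0 0 0 255;0 0 20 0 0 0 255;0 0 30 0 0 0 255;0 0 20 0 0 0 255;0 0 14 0 0 0 255;0 0 8 0 0 0 255;0 0 4 0 0 0 255;0 0 0 0 0 0 255'
python3 -m pendant '0 0 0 0 0 0 255;0 0 0 0 0 0 255'
python3 -c "
from h import *
plan(499.8,-91.7,118.5,-10.3)
"
```

```text
clock: 40.48
tool_pos: [479.0, -35.0, 232.8]
orientation: [-0.002, 0.768, 0.641, -0.002]
contact_force: [1.4, 0.1, -3.2]
finger_gap: 0.65
clock: 41.32
tool_pos: [498.3, -91.3, 137.8]
orientation: [-0.002, 0.768, 0.641, -0.001]
contact_force: [0.0, -0.5, -3.6]
finger_gap: 0.655
clock: 41.48
tool_pos: [500.4, -91.9, 140.2]
orientation: [0.001, 0.768, 0.641, 0.001]
contact_force: [-0.2, 0.3, -3.4]
finger_gap: 0.653
t 41.48 pos [500.4 -91.9 140.2] yaw_y -10.3 tilt 0.1 gap 0.653 F [-0.2  0.3 -3.4]
delta tool [ 0.1 -0.6 21.7] norm 21.7 n 1.0
turn tool z -0.0
```

```bash
python3 -m pendant '0 0 9 0 0 0 255;0 0 5 0 0 0 255;0 0 3 0 0 0 255;0 0 2 0 0 0 255;0 0 1 0 0 0 255;0 0 0 0 0 0 255;0 0 0 0 0 0 255'
python3 -m pendant '0 0 0.7 0 0 0 255;0 0 0 0 0 0 255;0 0 0 0 0 0 255'
python3 -m pendant '0 0 0.7 0 0 0 255;0 0 0 0 0 0 255;0 0 0 0 0 0 255'
python3 -c "
from h import *
plan(499.8,-91.7,118.5,-10.3)"
```

```text
clock: 42.07
tool_pos: [499.7, -91.9, 119.5]
orientation: [0.0, 0.768, 0.641, 0.0]
contact_force: [-0.0, 1.1, -3.0]
finger_gap: 0.656
clock: 42.32
tool_pos: [499.7, -91.9, 118.9]
orientation: [0.0, 0.768, 0.641, 0.0]
contact_force: [0.9, -0.1, -2.4]
finger_gap: 0.655
clock: 42.57
tool_pos: [499.8, -91.9, 118.3]
orientation: [0.0, 0.768, 0.641, 0.0]
contact_force: [-0.6, 0.1, -1.6]
finger_gap: 0.657
t 42.57 pos [499.8 -91.9 118.3] yaw_y -10.31 tilt 0.03 gap 0.657 F [-0.6  0.1 -1.6]
delta tool [ 0.2 -0.  -0.2] norm 0.3 n 1.0
turn tool z -0.01
```

```bash
python3 -m pendant '0 0 0.6 0 0 0 255;0 0 0 0 0 0 255;0 0 0 0 0 0 255'
python3 -m pendant '0 0 0.4 0 0 0 255;0 0 0 0 0 0 255;0 0 0 0 0 0 255'
```

```text
clock: 42.82
tool_pos: [499.9, -91.9, 118.2]
orientation: [0.0, 0.768, 0.641, 0.0]
contact_force: [-0.4, 0.1, 4.5]
finger_gap: 0.656
clock: 43.07
tool_pos: [499.9, -92.0, 118.1]
orientation: [0.0, 0.768, 0.641, 0.0]
contact_force: [-2.0, 0.4, 8.9]
finger_gap: 0.657
```

Seated. Releasing, rising, then the square canister.

```bash
python3 -m pendant '0 0 -0.6 0 0 0 230;0 0 0 0 0 0 200;0 0 0 0 0 0 150;0 0 0 0 0 0 100;0 0 0 0 0 0 0;0 0 0 0 0 0 0;0 0 0 0 0 0 0;0 0 0 0 0 0 0'
python3 -m pendant '0 0 -15 0 0 0 0;0 0 -30 0 0 0 0;0 0 -35 0 0 0 0;0 0 -25 0 0 0 0;0 0 0 0 0 0 0;0 0 0 0 0 0 0'
python3 -c "
from h import *
s=monitor.state(); i=grab_frame('wrist'); cv2.imwrite('pics/w22.png',i)
print(proj('wrist',(500,-91.5,128),s))
plan(515.6,311.1,225,-5.2)"
```

```text
clock: 43.73
tool_pos: [499.6, -91.8, 117.5]
orientation: [-0.0, 0.768, 0.641, -0.0]
contact_force: [0.1, 1.0, -0.2]
finger_gap: 1.0
clock: 44.23
tool_pos: [500.8, -92.1, 224.3]
orientation: [0.002, 0.768, 0.641, 0.001]
contact_force: [-0.1, 0.7, -0.1]
finger_gap: 1.0
[319.74753219 204.89035432]
t 44.28 pos [499.5 -91.8 222.8] yaw_y -10.31 tilt 0.04 gap 1.0 F [ 0.   0.4 -0.6]
delta tool [399.3 -56.3  -2.3] norm 403.3 n 10.0
turn tool z -5.11
```

View pics/w22.png

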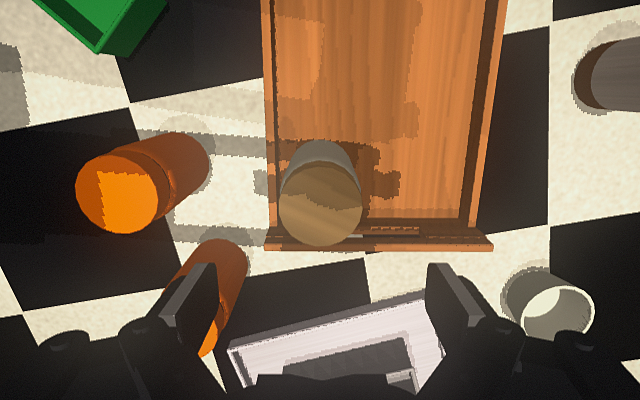

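The jar is back, upright in its corner at (320,203). Moving to the square canister.

```bash
python3 -m pendant '20 -2.8 0 0 0 0 0;40 -5.6 0 0 0 0 0;40 -5.6 0 0 0 0 0;40 -5.6 0 0 0 0 0;40 -5.6 0 0 0 0 0;40 -5.6 0 0 0 0 0;40 -5.6 0 0 0 0 0;40 -5.6 0 0 0 0 0;40 -5.6 0 0 0 0 0;30 -4.2 0 0 0 0 0'
python3 -m pendant '29 -4.5 0 0 0 0 0;0 0 0 0 0 -5.1 0;0 0 0 0 0 0 0;0 0 0 0 0 0 0;0 0 0 0 0 0 0'
python3 -c "
from h import *
plan(515.6,311.1,121.3,-5.2)
i=grab_frame('wrist'); cv2.imwrite('pics/w23.png',i)"
```

```text
clock: 45.12
tool_pos: [513.5, 284.3, 220.3]
orientation: [-0.001, 0.767, 0.641, -0.002]
contact_force: [0.2, 0.4, 0.5]
finger_gap: 1.001
clock: 45.53
tool_pos: [514.9, 309.7, 221.3]
orientation: [-0.0, 0.739, 0.673, -0.001]
contact_force: [-0.1, 0.3, 0.5]
finger_gap: 0.996
t 45.53 pos [514.9 309.7 221.3] yaw_y -5.35 tilt 0.17 gap 0.996 F [-0.1  0.3  0.5]
delta tool [  1.6   0.8 100. ] norm 100.0 n 3.0
turn tool z -0.15
```

View pics/w23.png

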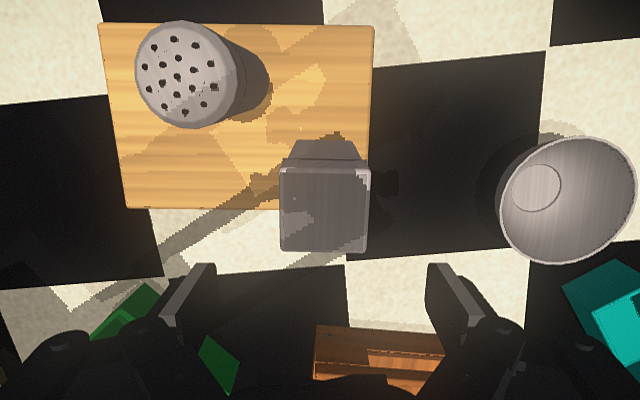

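```bash
python3 -m pendant '1 0 0 0 0 -0.1 0;0 0 30 0 0 0 0;0 0 30 0 0 0 0;0 0 20 0 0 0 0;0 0 10 0 0 0 0;0 0 5 0 0 0 0;0 0 0 0 0 0 0;0 0 0 0 0 0 0;0 0 0 0 0 0 0'
python3 -c "
from h import *
plan(515.6,311.1,121.3,-5.2)"
```

```text
clock: 46.33
tool_pos: [516.9, 312.3, 129.3]
orientation: [0.0, 0.738, 0.675, 0.001]
contact_force: [-0.9, 0.1, 0.3]
finger_gap: 1.001
t 46.33 pos [516.9 312.3 129.3] yaw_y -5.13 tilt 0.18 gap 1.001 F [-0.9  0.1  0.3]
delta tool [-1.3 -1.2  8. ] norm 8.2 n 1.0
turn tool z 0.07
```

```bash
python3 -m pendant '-1.3 -1 4 0 0 0 0;0 0 3.5 0 0 0 0;0 0 0 0 0 0 0;0 0 0 0 0 0 0'
python3 -m pendant '0 0 0 0 0 0 255;0 0 0 0 0 0 255;0 0 0 0 0 0 255;0 0 0 0 0 0 255;0 0 0 0 0 0 255;0 0 0 0 0 0 255;0 0 0 0 0 0 255;0 0 0 0 0 0 255'
python3 -c "
from h import *
plan(515.6,311.1,121.3,-5.2)"
python3 -m pendant '0 0 -10 0 0 0 255;0 0 -20 0 0 0 255;0 0 -30 0 0 0 255;0 0 -30 0 0 0 255;0 0 -20 0 0 0 255;0 0 0 0 0 0 255;0 0 0 0 0 0 255'
python3 -c "
from h import *
plan(511.8,-21.1,232,-5.2)"
```

```text
clock: 46.67
tool_pos: [514.4, 310.5, 120.2]
orientation: [-0.0, 0.738, 0.675, -0.0]
contact_force: [0.6, 0.5, 0.4]
finger_gap: 1.002
clock: 47.33
tool_pos: [515.3, 310.8, 120.7]
orientation: [0.0, 0.738, 0.675, 0.001]
contact_force: [1.3, -1.3, 4.6]
finger_gap: 0.65
t 47.33 pos [515.3 310.8 120.7] yaw_y -5.11 tilt 0.09 gap 0.65 F [ 1.3 -1.3  4.6]
delta tool [ 0.3  0.2 -0.6] norm 0.7 n 1.0
turn tool z 0.09
clock: 47.92
tool_pos: [514.2, 310.5, 230.3]
orientation: [-0.0, 0.738, 0.675, 0.0]
contact_force: [-1.1, 0.3, -4.9]
finger_gap: 0.648
t 47.92 pos [514.2 310.5 230.3] yaw_y -5.11 tilt 0.01 gap 0.648 F [-1.1  0.3 -4.9]
delta tool [-330.5   27.2   -1.8] norm 331.6 n 9.0
turn tool z 0.09
```

```bash
python3 -m pendant '-17 1.4 0 0 0 0 255;-30 2.5 0 0 0 0 255;-39 3.2 0 0 0 0 255;-39 3.2 0 0 0 0 255;-39 3.2 0 0 0 0 255;-39 3.2 0 0 0 0 255;-39 3.2 0 0 0 0 255;-39 3.2 0 0 0 0 255;-30 2.5 0 0 0 0 255;-19.5 1.6 0 0 0 0 255'
python3 -m pendant '0 0 0 0 0 0 255;0 0 0 0 0 0 255;0 0 20 0 0 0 255;0 0 30 0 0 0 255;0 0 20 0 0 0 255;0 0 14 0 0 0 255;0 0 8 0 0 0 255;0 0 5 0 0 0 255;0 0 0 0 0 0 255;0 0 0 0 0 0 255'
python3 -c "
from h import *
plan(511.8,-21.1,112.7,-5.2)
"
```

```text
clock: 48.75
tool_pos: [509.4, -23.9, 227.2]
orientation: [-0.002, 0.739, 0.674, -0.003]
contact_force: [0.2, 0.9, -5.0]
finger_gap: 0.645
clock: 49.58
tool_pos: [512.5, -20.5, 133.3]
orientation: [-0.0, 0.738, 0.675, 0.0]
contact_force: [-0.7, -0.6, -3.8]
finger_gap: 0.644
t 49.58 pos [512.5 -20.5 133.3] yaw_y -5.07 tilt 0.01 gap 0.644 F [-0.7 -0.6 -3.8]
delta tool [-0.6 -0.6 20.6] norm 20.6 n 1.0
turn tool z 0.13
```

```bash
python3 -m pendant '-0.4 -0.4 9 0 0 0 255;0 0 5 0 0 0 255;0 0 3 0 0 0 255;0 0 1.5 0 0 0 255;0 0 0.8 0 0 0 255;0 0 0 0 0 0 255;0 0 0 0 0 0 255'
python3 -m pendant '0 0 0.6 0 0 0 255;0 0 0 0 0 0 255;0 0 0 0 0 0 255'
python3 -m pendant '0 0 0.5 0 0 0 255;0 0 0 0 0 0 255;0 0 0 0 0 0 255'
```

```text
clock: 50.17
tool_pos: [512.0, -21.5, 114.0]
orientation: [0.0, 0.738, 0.675, 0.0]
contact_force: [-0.2, 0.5, -3.7]
finger_gap: 0.649
clock: 50.42
tool_pos: [511.9, -21.4, 113.4]
orientation: [0.0, 0.738, 0.675, 0.0]
contact_force: [-0.7, -0.6, -4.9]
finger_gap: 0.648
clock: 50.67
tool_pos: [511.8, -21.4, 112.8]
orientation: [-0.0, 0.738, 0.675, -0.0]
contact_force: [0.4, -1.0, -4.2]
finger_gap: 0.649
```

```bash
python3 -m pendant '0 0 0.5 0 0 0 255;0 0 0 0 0 0 255;0 0 0 0 0 0 255'
python3 -m pendant '0 0 0.4 0 0 0 255;0 0 0 0 0 0 255;0 0 0 0 0 0 255'
```

```text
clock: 50.92
tool_pos: [511.9, -21.4, 112.7]
orientation: [0.0, 0.738, 0.675, 0.0]
contact_force: [-0.4, 0.1, 1.2]
finger_gap: 0.652
clock: 51.17
tool_pos: [511.9, -21.4, 112.7]
orientation: [0.0, 0.738, 0.675, 0.0]
contact_force: [-1.6, 1.0, 5.2]
finger_gap: 0.654
```

```bash
python3 -m pendant '0 0 -0.4 0 0 0 230;0 0 0 0 0 0 200;0 0 0 0 0 0 150;0 0 0 0 0 0 100;0 0 0 0 0 0 0;0 0 0 0 0 0 0;0 0 0 0 0 0 0;0 0 0 0 0 0 0'
python3 -m pendant '0 0 -15 0 0 0 0;0 0 -30 0 0 0 0;0 0 -40 0 0 0 0;0 0 -30 0 0 0 0;0 0 0 0 0 0 0;0 0 0 0 0 0 0'
python3 -c "
from h import *
s=monitor.state(); i=grab_frame('wrist'); cv2.imwrite('pics/w24.png',i)
print(proj('wrist',(512,-21,138),s))
plan(448.3,397.8,232,-10.2)"
```

```text
clock: 51.83
tool_pos: [512.1, -21.4, 112.2]
orientation: [0.0, 0.738, 0.675, 0.0]
contact_force: [0.3, -0.0, 0.8]
finger_gap: 0.999
clock: 52.33
tool_pos: [513.5, -21.6, 229.4]
orientation: [0.002, 0.738, 0.675, 0.002]
contact_force: [-1.3, 0.5, 0.2]
finger_gap: 1.0
[318.62056987 207.34359765]
t 52.38 pos [512.  -21.4 227.7] yaw_y -5.11 tilt 0.08 gap 0.999 F [-0.7  0.   0.4]
delta tool [ 411.8 -100.8   -4.5] norm 424.0 n 11.0
turn tool z 5.09
```

View pics/w24.png

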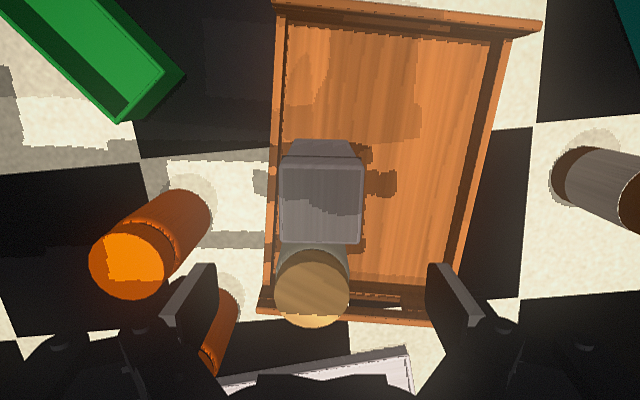

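Square canister back at (321,203) with the jar at (312,288). Now the shaker.

```bash
python3 -m pendant '20 -5 0 0 0 0 0;39 -9.5 0 0 0 0 0;39 -9.5 0 0 0 0 0;39 -9.5 0 0 0 0 0;39 -9.5 0 0 0 0 0;39 -9.5 0 0 0 0 0;39 -9.5 0 0 0 0 0;39 -9.5 0 0 0 0 0;39 -9.5 0 0 0 0 0;39 -9.5 0 0 0 0 0'
python3 -m pendant '30 -7.5 0 0 0 0 0;11 -2.8 0 0 0 0 0;0 0 0 0 0 5.1 0;0 0 0 0 0 0 0;0 0 0 0 0 0 0;0 0 0 0 0 0 0'
python3 -c "
from h import *
plan(448.3,397.8,121.3,-10.2)
i=grab_frame('wrist'); cv2.imwrite('pics/w25.png',i)"
```

```text
clock: 53.22
tool_pos: [452.9, 357.4, 224.9]
orientation: [-0.0, 0.738, 0.675, -0.002]
contact_force: [0.8, -0.1, -0.0]
finger_gap: 0.995
clock: 53.72
tool_pos: [447.9, 396.7, 226.2]
orientation: [0.0, 0.767, 0.642, -0.001]
contact_force: [-0.7, -0.1, -0.4]
finger_gap: 1.004
t 53.72 pos [447.9 396.7 226.2] yaw_y -10.16 tilt 0.14 gap 1.004 F [-0.7 -0.1 -0.4]
delta tool [  1.4   0.4 104.9] norm 104.9 n 3.0
turn tool z 0.04
```

View pics/w25.png

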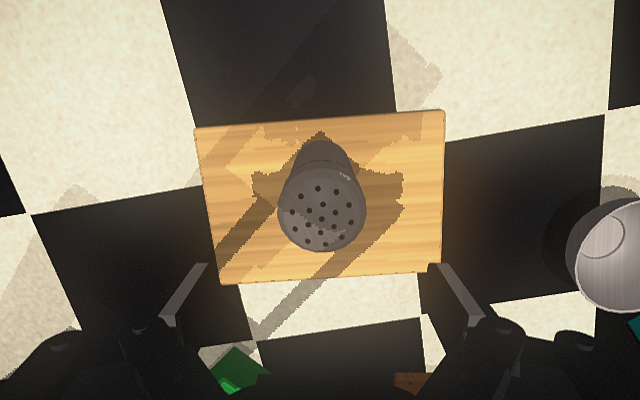

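```bash
python3 -m pendant '1 0 0 0 0 0 0;0 0 30 0 0 0 0;0 0 30 0 0 0 0;0 0 20 0 0 0 0;0 0 10 0 0 0 0;0 0 7 0 0 0 0;0 0 0 0 0 0 0;0 0 0 0 0 0 0;0 0 0 0 0 0 0'
python3 -c "
from h import *
plan(448.3,397.8,121.5,-10.2)"
```

```text
clock: 54.52
tool_pos: [449.4, 399.6, 131.8]
orientation: [0.0, 0.767, 0.641, 0.001]
contact_force: [0.2, 0.1, 0.4]
finger_gap: 1.005
t 54.52 pos [449.4 399.6 131.8] yaw_y -10.22 tilt 0.17 gap 1.005 F [0.2 0.1 0.4]
delta tool [-2.  -0.8 10.3] norm 10.5 n 1.0
turn tool z -0.02
```

```bash
python3 -m pendant '-1.8 -0.7 5 0 0 0 0;0 0 5 0 0 0 0;0 0 0 0 0 0 0;0 0 0 0 0 0 0'
python3 -m pendant '0 0 0 0 0 0 255;0 0 0 0 0 0 255;0 0 0 0 0 0 255;0 0 0 0 0 0 255;0 0 0 0 0 0 255;0 0 0 0 0 0 255;0 0 0 0 0 0 255;0 0 0 0 0 0 255'
python3 -m pendant '0 0 -10 0 0 0 255;0 0 -20 0 0 0 255;0 0 -30 0 0 0 255;0 0 -30 0 0 0 255;0 0 -20 0 0 0 255;0 0 0 0 0 0 255;0 0 0 0 0 0 255'
python3 -c "
from h import *
plan(526.5,55.5,232,-10.2)"
```

```text
clock: 54.85
tool_pos: [447.0, 397.1, 120.1]
orientation: [-0.0, 0.767, 0.641, -0.0]
contact_force: [-0.8, 0.2, 0.5]
finger_gap: 1.001
clock: 55.52
tool_pos: [447.8, 397.5, 120.9]
orientation: [0.0, 0.767, 0.641, 0.001]
contact_force: [0.4, -0.2, 5.7]
finger_gap: 0.649
clock: 56.1
tool_pos: [447.2, 397.3, 230.6]
orientation: [-0.0, 0.767, 0.641, 0.001]
contact_force: [-0.2, 0.3, -4.5]
finger_gap: 0.65
t 56.1 pos [447.2 397.3 230.6] yaw_y -10.21 tilt 0.06 gap 0.65 F [-0.2  0.3 -4.5]
delta tool [-322.4  138.6   -1.6] norm 350.9 n 9.0
turn tool z -0.01
```

```bash
python3 -m pendant '-15 6.5 0 0 0 0 255;-30 13 0 0 0 0 255;-38 16.3 0 0 0 0 255;-38 16.3 0 0 0 0 255;-38 16.3 0 0 0 0 255;-38 16.3 0 0 0 0 255;-38 16.3 0 0 0 0 255;-38 16.3 0 0 0 0 255;-30 13 0 0 0 0 255;-19.4 8.3 0 0 0 0 255'
python3 -m pendant '0 0 0 0 0 0 255;0 0 0 0 0 0 255;0 0 20 0 0 0 255;0 0 30 0 0 0 255;0 0 20 0 0 0 255;0 0 14 0 0 0 255;0 0 8 0 0 0 255;0 0 5 0 0 0 255;0 0 0 0 0 0 255;0 0 0 0 0 0 255'
python3 -c "
from h import *
plan(526.5,55.5,112.9,-10.2)"
```

```text
clock: 56.93
tool_pos: [525.0, 51.8, 227.3]
orientation: [-0.001, 0.768, 0.64, -0.003]
contact_force: [0.5, 0.6, -3.6]
finger_gap: 0.653
clock: 57.77
tool_pos: [526.7, 55.9, 133.4]
orientation: [-0.0, 0.767, 0.642, 0.0]
contact_force: [-0.2, -0.1, -3.6]
finger_gap: 0.647
t 57.77 pos [526.7  55.9 133.4] yaw_y -10.18 tilt 0.01 gap 0.647 F [-0.2 -0.1 -3.6]
delta tool [-0.5 -0.1 20.5] norm 20.5 n 1.0
turn tool z 0.02
```

```bash
python3 -m pendant '-0.2 0 9 0 0 0 255;0 0 5 0 0 0 255;0 0 3 0 0 0 255;0 0 1.5 0 0 0 255;0 0 1 0 0 0 255;0 0 0 0 0 0 255;0 0 0 0 0 0 255'
python3 -m pendant '0 0 0.6 0 0 0 255;0 0 0 0 0 0 255;0 0 0 0 0 0 255'
python3 -m pendant '0 0 0.5 0 0 0 255;0 0 0 0 0 0 255;0 0 0 0 0 0 255'
```

```text
clock: 58.35
tool_pos: [526.6, 55.2, 113.9]
orientation: [0.0, 0.767, 0.641, 0.0]
contact_force: [-0.5, -0.9, -4.3]
finger_gap: 0.647
clock: 58.6
tool_pos: [526.6, 55.2, 113.3]
orientation: [0.0, 0.767, 0.641, 0.0]
contact_force: [0.4, 0.5, -4.0]
finger_gap: 0.65
clock: 58.85
tool_pos: [526.7, 55.2, 112.9]
orientation: [0.0, 0.767, 0.641, 0.0]
contact_force: [0.1, 0.3, -1.7]
finger_gap: 0.649
```

```bash
python3 -m pendant '0 0 0.5 0 0 0 255;0 0 0 0 0 0 255;0 0 0 0 0 0 255'
python3 -m pendant '0 0 0 0 0 0 230;0 0 0 0 0 0 200;0 0 0 0 0 0 150;0 0 0 0 0 0 100;0 0 0 0 0 0 0;0 0 0 0 0 0 0;0 0 0 0 0 0 0;0 0 0 0 0 0 0'
python3 -m pendant '0 0 -15 0 0 0 0;0 0 -30 0 0 0 0;0 0 -40 0 0 0 0;0 0 -40 0 0 0 0;0 0 -20 0 0 0 0;0 0 0 0 0 0 0;0 0 0 0 0 0 0'
python3 -m pendant '20 -20 0 0 0 0 0;30 -25 0 0 0 0 0;30 -25 0 0 0 0 0;30 -25 0 0 0 0 0;30 -25 0 0 0 0 0;30 -25 0 0 0 0 0;30 -25 0 0 0 0 0;30 -25 0 0 0 0 0;0 0 0 0 0 0 0;0 0 0 0 0 0 0'
python3 -c "
from h import *
i=grab_frame('top'); cv2.imwrite('pics/top30.png',i)
crop(i,270,150,400,250,6,'topc30')
cv2.imwrite('pics/sc30.png',grab_frame('scene'))
plan(500,200,232)"
```

```text
clock: 59.1
tool_pos: [526.8, 55.2, 112.9]
orientation: [0.0, 0.767, 0.641, 0.0]
contact_force: [-2.1, -0.3, 5.1]
finger_gap: 0.648
clock: 59.77
tool_pos: [526.6, 55.2, 112.1]
orientation: [0.0, 0.767, 0.641, 0.0]
contact_force: [-0.5, -0.6, 0.7]
finger_gap: 0.997
clock: 60.35
tool_pos: [527.4, 55.3, 258.7]
orientation: [0.001, 0.767, 0.641, 0.001]
contact_force: [0.7, -0.2, -1.1]
finger_gap: 1.0
clock: 61.18
tool_pos: [373.2, 317.1, 255.2]
orientation: [-0.0, 0.766, 0.643, -0.002]
contact_force: [1.5, -1.1, 0.5]
finger_gap: 1.0
t 61.28 pos [374.8 315.3 255.7] yaw_y -10.17 tilt 0.19 gap 1.001 F [-0.5  0.4  0.1]
delta tool [-91.3 143.7  23.7] norm 171.9 n 5.0
```

View pics/topc30.png

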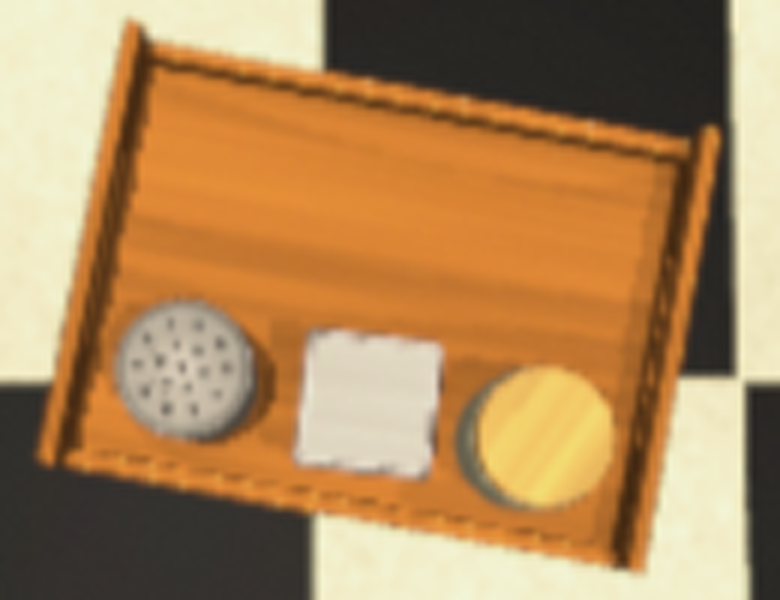

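View pics/top30.png

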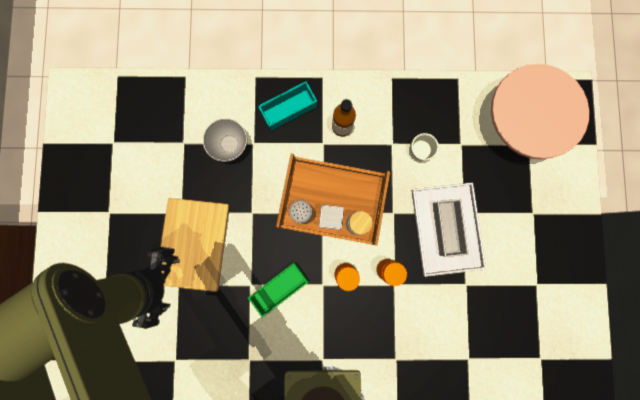

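View pics/sc30.png

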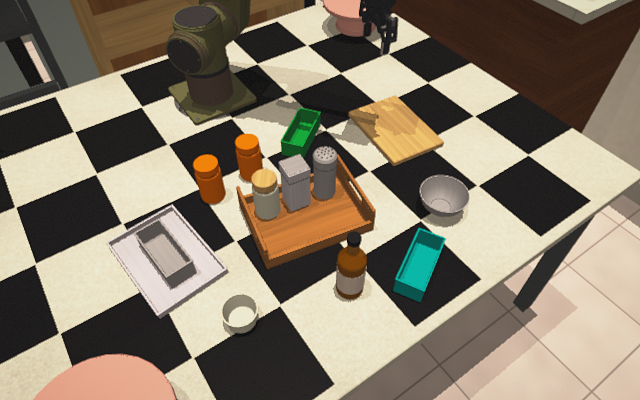

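The canisters lie within about 1–5 crop pixels (under 2 mm) of their starting places. The tin is on the sheet and the bystanders haven't moved. Handing in.

```bash
python3 -m pendant '0 0 0 0 0 0 0;0 0 0 0 0 0 0;0 0 0 0 0 0 0;0 0 0 0 0 0 0'; python3 -c "
from plant import bot
print(bot.finish_job())"
```

```text
clock: 61.62
tool_pos: [376.0, 315.3, 257.2]
orientation: [0.0, 0.768, 0.641, -0.0]
contact_force: [0.8, -1.1, 0.3]
finger_gap: 0.996
the job is handed in; nothing more can be done
None
```

I moved the shaker, square canister and jar onto the board, and lifted the loaf tin onto the baking sheet along its long side. I then put the jar, square canister and shaker back in the crate and handed the job in at about 62 s. The hand-in reports no verdict, so the figures below are my own camera checks.

- **Canisters:** in the last top view all three are upright, within about 2 mm of where they started.
- **Tin:** measured once, right after I let go of it. It was about 3 mm off the sheet's centre and within about 1° of its long side. It looked unmoved in the final views.
- **Bystanders and robot:** the bowl, bottle, ramekin and look-alikes look unmoved. The gripper was open and clear of everything, with only noise-level force.
- **Disagreements:** the wrist camera put the sheet's centre about 4.5 mm from where the two fixed cameras had put it, and the jar about 2.6 mm off. Both are well inside the 15 mm limit. No check failed.

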